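# Pack ice round the stain bottle and start the stirrer

### The job

Use the ice scoop to move at least four ice cubes from the foam ice pan into the steel basin round the brown bottle, and once they are in, flip the stirrer's toggle switch on. Keep fingers off the ice, spill none (every cube ends up in the basin or still in the pan), leave the bottle standing in the basin and the jars and dropper bottle where they are, and finish with the scoop lying flat on its drip tray as you found it, right way up.

Things in the scene. Friction and masses are not known exactly. Their poses are not given: they have to be found in the camera images.
- ice_pan: charcoal foam ice pan, fixed, open on top, 290 long (its x) x 180 wide (its y) x 62 mm high; origin in the middle of its underside. The floor is 15 mm thick, 230 x 120 mm inside; the walls lean outward to a mouth of 252 x 142 mm at the rim. x points away from the robot; at the start the ice lies in the +x half, the near half (x below -10 mm) is empty
- pan_floor (a point): middle of the pan's inner floor (15 mm above the bench), axes as the pan's
- stirrer: magnetic stirrer, fixed, 355 deep (its x) x 200 wide (its y) mm, light grey; origin in the middle of its underside. Its low sloping control console faces the robot (-x end); on its plate, top 81 mm above the bench, sits a round steel basin fixed to it
- basin_floor (a point): centre of the steel basin's inner floor, 84 mm above the bench and 57.5 mm along +x from the stirrer's origin, axes as the stirrer's. Basin: inner radius about 85 mm at the floor, 109 mm at the rim; rim 141 mm above the bench; wall 3 mm
- basin_mid (a point): point on the basin's axis, 35 mm above its inner floor (22 mm below the level of its rim)
- stain_bottle: brown glass bottle with a black cap standing loose in the middle of the basin, 68 mm diameter, 128 mm tall, about 0.42 kg; origin in the middle of its underside. Its top is 212 mm above the bench; about 50 mm of basin floor is free all round it
- power_switch (a joint): steel bat-handle toggle at the -y side of the stirrer's console (the round black dial beside it is the speed dial, not part of the job). 0 rad = off, leaning towards the robot; 0.8 rad = on. It turns about the stirrer's y axis; an over-centre spring snaps it to the nearer end past 0.4 rad; pushing the tip takes about 1.5 N
- switch_tip (a point): free end of the toggle's bat: on the bat's axis, 50 mm from the pivot; the bat is 14 mm thick near the tip, 9 mm below
- switch_pivot (a point): pivot of the toggle, 181 mm from the basin's axis towards the robot, 60 mm to the stirrer's -y side, 57 mm above the bench; the console's surface is 8 mm under it and slopes up away from the robot at 0.18 rad; axes as the stirrer's
- scoop_tray: low steel drip tray, fixed, 260 (its x) x 124 (its y) x 12 mm high, wall and floor 3 mm; origin in the middle of its underside; between the pan and the stirrer
- scoop: flat-bottomed aluminium ice scoop, 0.14 kg, on the drip tray. Origin: middle of the bowl's underside; x to the open mouth, z up. Bowl floor x = -47 to 48 mm, 94 mm wide, 2.5 mm thick, thin lip; sides rise from the lip to 40 mm at the back. Black flat-sided handle, 22 mm wide (y), 24 deep, 97 long, rises backward from the back wall at 35 degrees to its end at x = -125, z = 82 mm
- scoop_grip (a point): middle of the handle's depth, 57 mm up along it: at x = -92.7, y = 0, z = 58.7 mm in the scoop's frame, the place to pinch across y; axes as the scoop's
- scoop_bowl (a point): inside of the bowl: at x = 0, y = 0, z = 16 mm in the scoop's frame
- ice0: ice cube, 27 mm with rounded edges (6 mm radius), 18 g, clear and very slippery (friction about 0.12); origin in its centre. One of six in the pan, all alike
- ice1: ice cube, 27 mm with rounded edges (6 mm radius), 18 g, clear and very slippery (friction about 0.12); origin in its centre. One of six in the pan, all alike
- ice2: ice cube, 27 mm with rounded edges (6 mm radius), 18 g, clear and very slippery (friction about 0.12); origin in its centre. One of six in the pan, all alike
- ice3: ice cube, 27 mm with rounded edges (6 mm radius), 18 g, clear and very slippery (friction about 0.12); origin in its centre. One of six in the pan, all alike
- ice4: ice cube, 27 mm with rounded edges (6 mm radius), 18 g, clear and very slippery (friction about 0.12); origin in its centre. One of six in the pan, all alike
- ice5: ice cube, 27 mm with rounded edges (6 mm radius), 18 g, clear and very slippery (friction about 0.12); origin in its centre. One of six in the pan, all alike
- jar_a: bystander: glass specimen jar with a black lid, 60 mm diameter, 88 mm tall; origin in the middle of its underside
- jar_b: bystander: glass specimen jar with a black lid, 60 mm diameter, 88 mm tall; origin in the middle of its underside
- dropper: bystander: white plastic dropper bottle, 44 mm diameter, 115 mm tall; origin in the middle of its underside
Things that resemble listed ones, but are neither listed nor needed, are in the scene too. Leave any orange look-alike of the ice2 alone.

How it is judged:
By the outcome, as a careful person would: the job done as asked, in the order asked, and still so for the second after the job is handed in, with the robot touching nothing.
It also fails if it takes over 67 s, if anything falls off the work surface, if the arm or the gripper's body presses on something with over 40 N, if the wrist force passes 120 N, or if a joint passes its speed limit or range.

### The arm

A 6-joint arm with a two-finger parallel gripper is mounted at the origin on the work surface. World frame = base frame: x ahead of the robot, y to its left, z up, the work surface at z = 0. Lengths are in mm, angles in rad, forces in N, time in s.
With the tool pointing down it reaches from about 275 to 825 mm from the base axis. Payload 5.2 kg.
Tool frame: the origin (TCP) lies midway between the tips of the shut fingers; the grasp point (between the pads) lies 19 mm behind it; z points along the fingers, y is the line along which they close (so a half turn about z gives the same grasp; the last joint's range is limited). The gripper opens to 93 mm and grips with 3 to 60 N. Pads are 15 mm wide; open, the fingers measure 128 mm over their backs; the gripper's body (75 mm by 188 mm) begins 65 mm behind the grasp point.
Start: joints at [-0.203, 0.259, 1.535, -0, 1.348, -0.203], TCP at [550.005, 0.023, 218.653] pointing down, gripper open.
Joint ranges: [-3.14, 3.14], [-0.91, 2.08], [0.19, 2.58], [-1.22, 4.36], [0.22, 2.71], [-3.12, 3.12]. Speed limits (rad/s): [2.57, 2.57, 3.14, 3.14, 3.14, 3.14].

### API

Orientations are given as a rotation vector (axis times angle).
In Python, from cell import bot gives the robot as it stands.
- The arm moves only by the tool apply_moves, never from a script. Its argument "motion" is one flat list of numbers, 7 for each row, row after row: the shift along the tool's x, y, z in mm, then the turn, a rotation vector about the tool's x, y, z in rad, then the closure, from 0 (fully open) to 1 (shut). A call has 1 to 12 rows; each row shifts and turns the commanded pose from where the row before left it, along the tool's axes as they then stand; what a row does not reach is not made up. A row lasts 1/10 s, in which the tool goes at most 50 mm and 8.59 degrees, less where a joint would pass 70% of its speed; a pose out of reach is approached as far as the arm can. A call with a gripper value outside its range is refused whole. The fingers move at their own pace and stop on an object; the grip force is fixed at half the most. Time passes only in rows, so rows that do not move let the fingers close. It gives the time, the measured TCP pose, the force, the opening and the grip force at its end, in the units of the state.
- bot.read_state(): the state, without advancing time (a new reading comes with each control period).
- bot.snapshot(name): name is "scene" or "side" or "wrist"; returns a dict with "frame" (480x640x3 uint8, red, green, blue), "mtx" (3x3 intrinsics, pixels), "dist" ([k1, k2, p1, p2, k3] as OpenCV has them; the pictures are not rectified), "world_from_camera" (4x4, takes a point from camera to world coordinates). Camera axes: x right, y down, z forward; pixel columns grow to the right and rows downward; lengths in mm; the calibration is good to about 2 mm. A picture is of the moment at which its call begins. There is no depth.
- bot.sign_off(): hands the job in; it is judged then, once.
The state is a dict: "t": time; "joint_positions": joint angles; "qvel": joint speeds; "joint_efforts": joint torques, N m; "eef_pos": TCP position; "tcp_rot": TCP orientation; "ft_force": force on the tool from outside, world axes, zero at the start; "moment": the same for the moment, N m; "opening": opening from 0.0 (shut) to 1.0 (fully open); "grip_force": force on a finger pad.
Only numpy, scipy, OpenCV 4.12 (cv2) and the standard library are available. Lean on these libraries where they do the work, as an engineer would, in place of code of your own. Each camera call takes 0.05 s, during which the arm holds its last target. There are 200 camera calls.

## Working session

There is one attempt and no reset: what is moved stays moved. The work goes in short steps, Python scripts to look and compute and a tool call to move; the robot and the scene stay as the last step left them, time stands still between calls to the robot, and variables do not carry over. Pictures are saved under pics/ and viewed, at most 10 in all, crops included, and the job is handed in when it is done.

Besides the shell and the picture viewer there is one more tool, called after ">>>" as a command line: name --argument value ..., lists and objects as JSON in quotes. apply_moves: Moves the arm, as the interface text tells. Its arguments: {"type":"object","properties":{"motion":{"type":"array"}},"required":["motion"]}

```bash
ls; mkdir -p pics
python3 - <<'E'
from cell import bot
import cv2
print(bot.read_state())
for n in("scene","side"):
    s=bot.snapshot(n); cv2.imwrite(f"pics/{n}0.png",s["frame"][:,:,::-1]); print(n,s["mtx"].tolist(),s["dist"],s["world_from_camera"].round(3).tolist())
E
```

```text
pics
{'t': 0.0, 'joint_positions': array([-2.02783560e-01,  2.59328067e-01,  1.53606124e+00, -4.33287515e-05,
        1.34798744e+00, -2.02800287e-01]), 'qvel': array([-0.00097395,  0.00011718,  0.00144786, -0.00078715,  0.00055195,
        0.00015534]), 'joint_efforts': array([ 2.41929010e-04, -4.37298238e+01, -2.84004611e+01,  7.19661056e-02,
        4.11791797e-02, -1.14769305e-04]), 'eef_pos': array([5.49462852e+02, 1.27134877e-01, 2.17834504e+02]), 'tcp_rot': array([-2.22037495e+00, -2.22043343e+00,  1.59658723e-03]), 'ft_force': array([0.01051276, 0.23408113, 0.31108557]), 'moment': array([ 0.00961837,  0.04391635, -0.0290162 ]), 'grip_force': 0.0, 'opening': 1.0041337423291747}
scene [[485.7924354637209, 0.0, 323.3815412597838], [0.0, 485.7924354637209, 233.96411853841116], [0.0, 0.0, 1.0]] [-0.10320964  0.          0.          0.          0.        ] [[0.768, 0.451, -0.454, 1119.708], [0.64, -0.521, 0.564, -734.671], [0.018, -0.724, -0.689, 894.45], [0.0, 0.0, 0.0, 1.0]]
side [[468.1904142777117, 0.0, 314.1165744299641], [0.0, 468.1904142777117, 239.33763559370695], [0.0, 0.0, 1.0]] [0.00615956 0.         0.         0.         0.        ] [[0.931, -0.294, 0.219, 384.58], [-0.366, -0.722, 0.587, -563.58], [-0.015, -0.627, -0.779, 780.54], [0.0, 0.0, 0.0, 1.0]]
```

View pics/scene0.png

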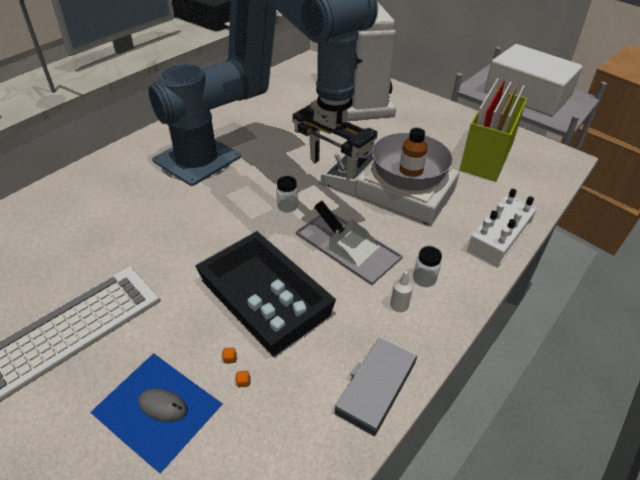

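View pics/side0.png

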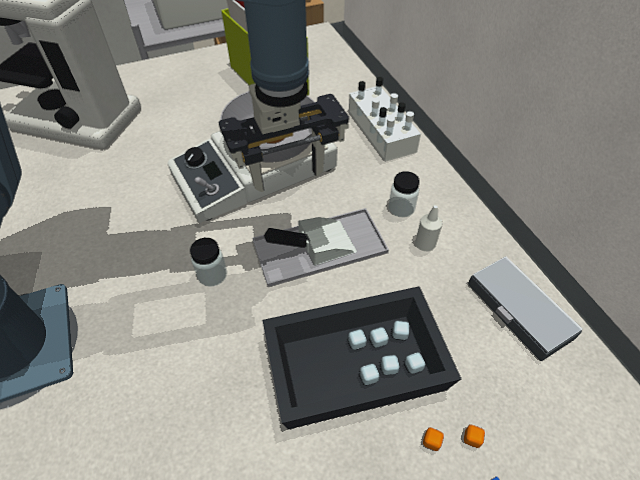

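```bash
cat > h.py <<'E'
import numpy as np, cv2
from cell import bot
from scipy.spatial.transform import Rotation as R
def ray(s,px,z):
    p=cv2.undistortPoints(np.array(px,float).reshape(-1,1,2),s["mtx"],np.array(s["dist"])).reshape(-1,2)
    T=s["world_from_camera"]; d=np.c_[p,np.ones(len(p))]@T[:3,:3].T; o=T[:3,3]
    z=np.broadcast_to(z,len(p)); return o+d*((z-o[2])/d[:,2])[:,None]
def proj(s,P):
    T=np.linalg.inv(s["world_from_camera"])
    return cv2.projectPoints(np.array(P,float).reshape(-1,1,3),cv2.Rodrigues(T[:3,:3])[0],T[:3,3],s["mtx"],np.array(s["dist"]))[0].reshape(-1,2)
def crop(s,x,y,w,h,f): return cv2.resize(s["frame"][y:y+h,x:x+w,::-1],None,fx=f,fy=f,interpolation=cv2.INTER_CUBIC)
E
python3 - <<'E'
from h import *
a=bot.snapshot("side"); b=bot.snapshot("scene")
cv2.imwrite("pics/c1.png",crop(a,160,130,320,240,2.5)) 
c=np.vstack([crop(a,250,280,220,150,2.6),np.zeros((1,572,3),np.uint8)])
d=crop(b,290,110,190,170,3.5)
cv2.imwrite("pics/c2.png",d)
E
```

```text
(no output)
```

View pics/c1.png

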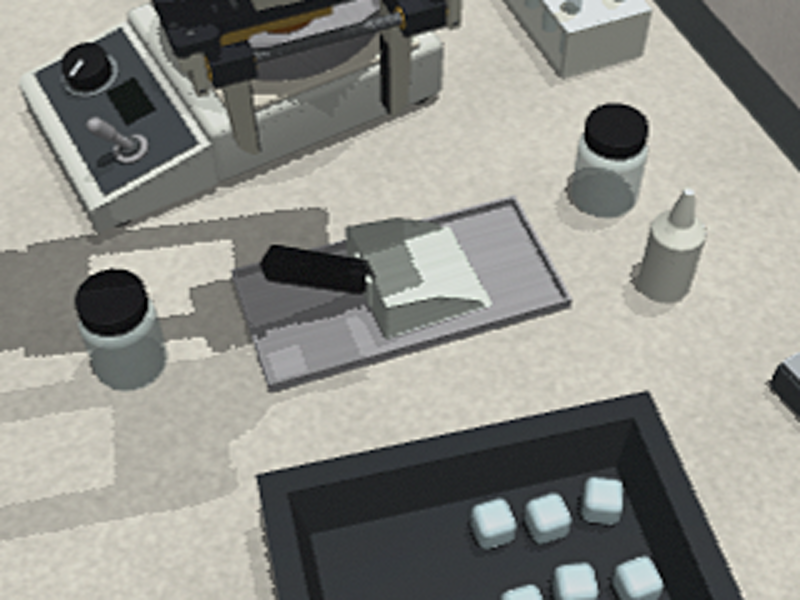

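View pics/c2.png

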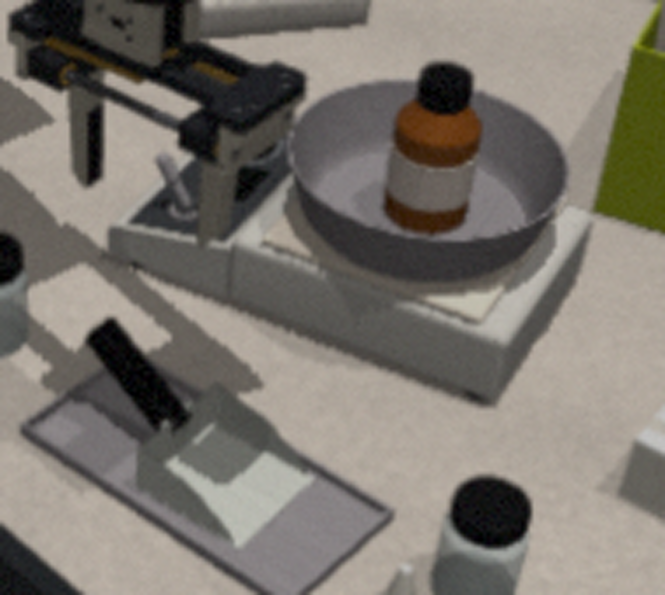

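Run:
```python
from h import *
a=bot.snapshot("side"); b=bot.snapshot("scene")
A=lambda l:[(160+u/2.5,130+v/2.5) for u,v in l]; B=lambda l:[(290+u/3.5,110+v/3.5) for u,v in l]
np.set_printoptions(precision=1,suppress=True)
print("pan side",ray(a,[(263.2,320),(419.2,287.5),(460,378)],62))
print("pan scene",ray(b,[(197,267),(257,235),(334,298),(273,347)],[62,62,62,62]))
print("tray side",ray(a,A([(235,275),(515,200),(570,300),(270,390)]),[12,12,12,0]))
print("tray scene",ray(b,B([(22,430),(392,515)]),12))
print("lip side",ray(a,A([(490,305),(455,228)]),5.5)); print("lip scene",ray(b,B([(312,480),(240,545)]),5.5))
print("handle end side",ray(a,A([(266,265)]),82),"scene",ray(b,B([(102,328)]),82))
# basin rim
t=np.linspace(0,2*np.pi,60,endpoint=False)
from scipy.optimize import least_squares
def f(p):
    q=proj(b,np.c_[p[0]+112*np.cos(t),p[1]+112*np.sin(t),np.full(60,141)]); u=(q-[290,110])*3.5
    return [u[:,0].min()-288,u[:,0].max()-568,u[:,1].min()-79]
r=least_squares(f,[700,150]); print("basin",r.x,r.fun)
print("pivot side",ray(a,A([(128,148)]),57),ray(b,B([(183,208)]),57))
print("tip side",ray(a,A([(96,126)]),103),ray(b,B([(164,158)]),103))
print("stirrer base side",ray(a,A([(108,230),(218,185),(25,90)]),[0,0,40]),ray(b,B([(490,405),(230,300),(585,218)]),[0,0,81]))
print("ice side",ray(a,[(357,339),(379,337),(401,329),(370,373),(391,364),(416,362)],30))
print("jars",ray(a,A([(112,300),(616,130),(686,190)]),[88,88,115]))
```

```text
pan side [[ 438.7 -155.4   62. ]
 [ 721.4 -197.8   62. ]
 [ 696.8 -370.8   62. ]]
pan scene [[ 420.4 -330.9   62. ]
 [ 449.1 -163.7   62. ]
 [ 718.7 -194.1   62. ]
 [ 705.1 -371.7   62. ]]
tray side [[482.   62.1  12. ]
 [737.   50.1  12. ]
 [730.9 -67.8  12. ]
 [475.2 -51.1   0. ]]
tray scene [[481.3 -55.8  12. ]
 [742.7  52.6  12. ]]
lip side [[670.1 -43.4   5.5]
 [677.2  45.2   5.5]]
lip scene [[674.8  49.7   5.5]
 [673.5 -37.6   5.5]]
handle end side [[498.2   5.5  82. ]] scene [[502.9  10.7  82. ]]
basin [603.7 287.8] [-2.3  2.3 -0.6]
pivot side [[431.  197.1  57. ]] [[434.6 196.7  57. ]]
tip side [[409.5 184.1 103. ]] [[417.7 189.8 103. ]]
stirrer base side [[393.9 163.5   0. ]
 [499.8 179.    0. ]
 [360.8 326.4  40. ]] [[730.8 214.9   0. ]
 [497.8 183.9   0. ]
 [708.9 378.2  81. ]]
ice side [[ 582.6 -234.7   30. ]
 [ 620.1 -245.6   30. ]
 [ 663.2 -246.1   30. ]
 [ 576.7 -299.3   30. ]
 [ 616.5 -298.2   30. ]
 [ 657.3 -310.7   30. ]]
jars [[379.9  12.   88. ]
 [814.4  29.2  88. ]
 [815.8 -72.5 115. ]]
```

Scene view: six pale ice cubes sit in the pan, around (255,302), (268,310), (277,324), (278,287), (287,297) and (299,308). The only look-alikes are orange cubes at (229,355) and (243,378), outside the pan and rejected. The scoop is on the tray: handle (325,215), bowl (358,245). The toggle is the steel bat near (340,168), not the black dial. The crops confirm this, and the distances match the sizes given. I'll turn the tool over the handle.

>>> apply_moves --motion '[7,-16,20,0,0,0.14,0,0,0,28,0,0,0.146,0,0,0,0,0,0,0.146,0,0,0,0,0,0,0.146,0,0,0,0,0,0,0.146,0,0,0,0,0,0,0.146,0,0,0,0,0,0,0.146,0,0,0,0,0,0,0.146,0,0,0,0,0,0,0.146,0,0,0,0,0,0,0.146,0,0,0,0,0,0,0.144,0,0,0,0,0,0,0,0]'

```text
t: 1.5
eef_pos: [534.0, 7.0, 170.6]
tcp_rot: [-3.141, 0.045, 0.0]
ft_force: [0.4, -0.4, 0.8]
opening: 0.998
grip_force: 0.0
```

```bash
cat >> h.py <<'E'
def pose():
    s=bot.read_state(); M=R.from_rotvec(s["tcp_rot"]).as_matrix(); return s,np.array(s["eef_pos"]),M
E
python3 - <<'E'
from h import *
np.set_printoptions(precision=3,suppress=True)
s,p,M=pose(); print(p,M,s["joint_positions"],s["t"])
w=bot.snapshot("wrist"); cv2.imwrite("pics/w1.png",w["frame"][:,:,::-1]); print(w["world_from_camera"])
o=np.array([626,4.7,3]); Q=R.from_euler('z',-.027).as_matrix()
m=np.array([[48,47,2],[48,-47,2],[-125,0,82],[-92.7,0,73]])
print(proj(w,o+m@Q.T))
E
```

```text
[533.964   7.015 170.612] [[ 1.    -0.028 -0.   ]
 [-0.028 -1.     0.   ]
 [-0.    -0.    -1.   ]] [-0.196  0.268  1.645 -0.     1.229  1.403] 1.5
[[ -0.028  -0.962  -0.272 609.718]
 [ -1.      0.027   0.007   6.036]
 [  0.001   0.272  -0.962 336.145]
 [  0.      0.      0.      1.   ]]
[[259.982  37.99 ]
 [385.081  37.878]
 [323.011 294.689]
 [322.95  244.305]]
```

View pics/w1.png

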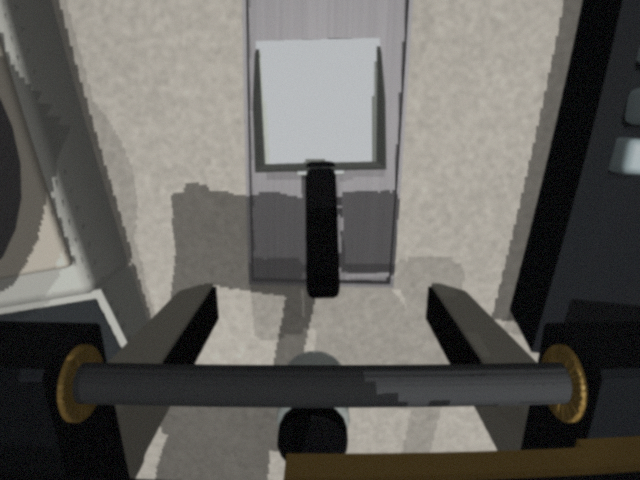

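The wrist view shows the scoop where I computed it: lip edge near row 38, columns 258–379, and handle end at (323,296). The yaw is about 0.015 off. Descending and gripping.

>>> apply_moves --motion '[0,0,40,0,0,-0.015,0,0,0,40,0,0,0,0,0,0,30,0,0,0,0,0,0,18,0,0,0,0,0,0,0,0,0,0,0.5,0,0,0,0,0,0,1,0,0,0,0,0,0,1,0,0,0,0,0,0,1,0,0,0,0,0,0,1,0,0,0,0,0,0,1]'

```text
t: 2.55
eef_pos: [534.4, 7.0, 43.3]
tcp_rot: [3.141, -0.019, 0.002]
ft_force: [0.4, -0.7, -0.1]
opening: 0.532
grip_force: 0.0
```

>>> apply_moves --motion '[0,0,0,0,0,0,1,0,0,0,0,0,0,1,0,0,0,0,0,0,1,0,0,0,0,0,0,1,0,0,0,0,0,0,1,0,0,0,0,0,0,1]'

```text
t: 3.15
eef_pos: [534.0, 7.0, 42.6]
tcp_rot: [-3.141, 0.019, 0.0]
ft_force: [0.7, -0.4, 0.2]
opening: 0.233
grip_force: 30.0
```

Gripped (21.7 mm on a 22 mm handle). Before carrying the scoop over, I'll refine the pan pose by fitting its silhouette in both views.

Run:
```python
from h import *
from scipy.optimize import minimize
S=[(bot.snapshot("side"),(240,260,250,190)),(bot.snapshot("scene"),(185,222,165,140))]
box=np.array([[x,y,z] for x in(-145,145) for y in(-90,90) for z in(0,62)])
mk=[]
for s,(x,y,w,h) in S:
    m=np.zeros((480,640),np.uint8); m[y:y+h,x:x+w]=(s["frame"][y:y+h,x:x+w].max(2)<75)
    m=cv2.morphologyEx(m,cv2.MORPH_CLOSE,np.ones((25,25)))
    n,l,st,_=cv2.connectedComponentsWithStats(m); m=(l==1+st[1:,4].argmax()).astype(np.uint8); mk.append(m)
def f(p,which=(0,1)):
    c=0; Q=R.from_euler('z',p[2]/200).as_matrix()
    for i in which:
        q=proj(S[i][0],[p[0],p[1],0]+box@Q.T); hull=cv2.convexHull((q*16).round().astype(np.int32))
        im=np.zeros((480,640),np.uint8); cv2.fillConvexPoly(im,hull,1,shift=4); c+=(im!=mk[i]).sum()/mk[i].sum()
    return c
for w in((0,),(1,),(0,1)):
    r=minimize(f,[570,-263,-27],args=(w,),method="Nelder-Mead",options=dict(initial_simplex=[[570,-263,-27],[585,-263,-27],[570,-250,-27],[570,-263,-15]])); print(w,r.x[:2],r.x[2]/200,r.fun)
c=r.x; Q=R.from_euler('z',c[2]/200).as_matrix()
for px,s in(([(357,339),(379,337),(401,329),(370,373),(391,364),(416,362)],S[0][0]),([(278,287),(287,297),(299,308),(255,302),(268,310),(277,324)],S[1][0])):
    P=ray(s,px,30)-[c[0],c[1],0]; print((P@Q)[:,:2].round(0).tolist())
```

```text
(0,) [ 568.07307331 -254.43558198] -0.1431531063824633 0.05794343113930743
(1,) [ 560.60634639 -251.96052366] -0.1325629897920349 0.23210044112656938
(0, 1) [ 567.46373389 -254.53750981] -0.13849909762518078 0.3071762966160204
[[12.0, 22.0], [51.0, 16.0], [94.0, 22.0], [15.0, -43.0], [55.0, -36.0], [97.0, -43.0]]
[[14.0, 24.0], [51.0, 21.0], [93.0, 21.0], [14.0, -42.0], [51.0, -34.0], [94.0, -43.0]]
```

Run:
```python
from h import *
out=[]
for n,(x,y,w,h),f in(("side",(250,270,220,165),1.8),("scene",(185,222,160,135),2.4)):
    s=bot.snapshot(n); g=cv2.convertScaleAbs(crop(s,x,y,w,h,f),alpha=2.0,beta=10)
    for (cx,cy,yw),col in(((569,-263,-.138),(0,255,0)),((568,-254.5,-.14),(0,0,255))):
        Q=R.from_euler('z',yw).as_matrix()
        for L,W,z in((145,90,62),(126,71,62),(115,60,15)):
            m=np.array([[L,W,z],[L,-W,z],[-L,-W,z],[-L,W,z]]); q=((proj(s,[cx,cy,0]+m@Q.T)-[x,y])*f).astype(np.int32)
            cv2.polylines(g,[q],True,col,1)
    out.append(g)
H=max(o.shape[0] for o in out); out=[cv2.copyMakeBorder(o,0,H-o.shape[0],0,0,0) for o in out]
g=np.hstack(out); print(g.shape); cv2.imwrite("pics/ov.png",g)
```

```text
(324, 780, 3)
```

View pics/ov.png

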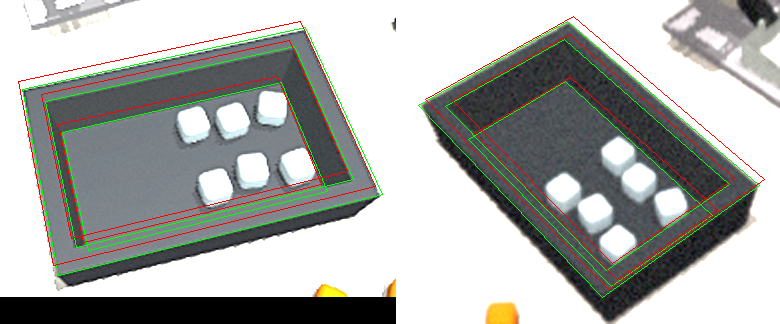

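The green overlay fits the pan: centre (569,-263), yaw -0.138. It matches at rim corners (22,90) and (380,195) of the left panel. I'll add a planner that prints per-row increments.

```bash
cat >> h.py <<'E'
PAN=np.array([569,-263,0.]); PY=-.138; RP=R.from_euler('z',PY).as_matrix()
OFF=np.array([-140,0,39.6])
F=np.diag([1.,-1,-1])
def tcp(lip,yaw,tilt):
    Q=R.from_euler('ZY',[yaw,tilt]).as_matrix(); return lip+Q@OFF, Q@F
def pan(x,y,z): return PAN+RP@np.array([x,y,z])
def plan(keys,start=None,grip=1):
    """keys: (p,M,n); linear world interpolation; prints rows"""
    p,M=start if start else pose()[1:]
    for P2,M2,n in keys:
        dp=(P2-p)/n; rv=R.from_matrix(M.T@M2).as_rotvec()/n
        for i in range(n):
            print(*(M.T@dp).round(1),*rv.round(3),grip,sep=", ",end=",\n"); M=M@R.from_rotvec(rv).as_matrix(); p=p+dp
        print("--",P2.round(1),"step",np.linalg.norm(dp).round(1))
def lipnow():
    s,p,M=pose(); Q=M@F; lip=p-Q@OFF; e=R.from_matrix(Q).as_euler('ZYX'); return lip,e
E
python3 - <<'E'
from h import *
s,p,M=pose(); up=p+[0,0,130]
plan([(up,M,4),(*tcp(pan(-18,-2.5,95),PY,.44),12)])
plan([(*tcp(pan(-18,-2.5,16.5),PY,.44),6)],start=tcp(pan(-18,-2.5,95),PY,.44))
E
```

```text
-0.0, -0.0, -32.5, 0.0, 0.0, 0.0, 1,
-0.0, -0.0, -32.5, 0.0, 0.0, 0.0, 1,
-0.0, -0.0, -32.5, 0.0, 0.0, 0.0, 1,
-0.0, -0.0, -32.5, 0.0, 0.0, 0.0, 1,
-- [534.    7.  172.6] step 32.5
-7.4, 21.3, -1.5, 0.002, -0.037, 0.01, 1,
-7.2, 21.4, -1.3, 0.002, -0.037, 0.01, 1,
-7.1, 21.5, -1.1, 0.002, -0.037, 0.01, 1,
-6.9, 21.5, -0.9, 0.002, -0.037, 0.01, 1,
-6.7, 21.6, -0.7, 0.002, -0.037, 0.01, 1,
-6.5, 21.7, -0.5, 0.002, -0.037, 0.01, 1,
-6.3, 21.7, -0.3, 0.002, -0.037, 0.01, 1,
-6.0, 21.8, -0.1, 0.002, -0.037, 0.01, 1,
-5.8, 21.9, 0.1, 0.002, -0.037, 0.01, 1,
-5.6, 21.9, 0.2, 0.002, -0.037, 0.01, 1,
-5.3, 22.0, 0.4, 0.002, -0.037, 0.01, 1,
-5.1, 22.0, 0.5, 0.002, -0.037, 0.01, 1,
-- [ 442.1 -247.9  190.5] step 22.6
5.6, 0.0, 11.8, 0.0, 0.0, 0.0, 1,
5.6, 0.0, 11.8, 0.0, 0.0, 0.0, 1,
5.6, 0.0, 11.8, 0.0, 0.0, 0.0, 1,
5.6, 0.0, 11.8, 0.0, 0.0, 0.0, 1,
5.6, 0.0, 11.8, 0.0, 0.0, 0.0, 1,
5.6, 0.0, 11.8, 0.0, 0.0, 0.0, 1,
-- [ 442.1 -247.9  112. ] step 13.1
```

>>> apply_moves --motion '[0,0,-10,0,0,0,1,0,0,-30,0,0,0,1,0,0,-35,0,0,0,1,0,0,-35,0,0,0,1,0,0,-20,0,0,0,1]'

```text
t: 3.85
eef_pos: [535.0, 6.8, 176.2]
tcp_rot: [3.141, -0.019, 0.006]
ft_force: [-0.0, 0.4, -0.9]
opening: 0.234
grip_force: 30.0
```

>>> apply_moves --motion '[-7.4,21.3,-1.5,0.002,-0.037,0.01,1,-7.2,21.4,-1.3,0.002,-0.037,0.01,1,-7.1,21.5,-1.1,0.002,-0.037,0.01,1,-6.9,21.5,-0.9,0.002,-0.037,0.01,1,-6.7,21.6,-0.7,0.002,-0.037,0.01,1,-6.5,21.7,-0.5,0.002,-0.037,0.01,1,-6.3,21.7,-0.3,0.002,-0.037,0.01,1,-6,21.8,-0.1,0.002,-0.037,0.01,1,-5.8,21.9,0.1,0.002,-0.037,0.01,1,-5.6,21.9,0.2,0.002,-0.037,0.01,1,-5.3,22,0.4,0.002,-0.037,0.01,1,-5.1,22,0.5,0.002,-0.037,0.01,1]'

```text
t: 5.05
eef_pos: [442.3, -248.7, 191.9]
tcp_rot: [-3.032, 0.205, 0.687]
ft_force: [0.4, -0.6, -2.6]
opening: 0.23
grip_force: 30.0
```

Run:
```python
from h import *
np.set_printoptions(precision=3,suppress=True)
s,p,M=pose(); print(p,s["joint_positions"],s["opening"],s["ft_force"],s["t"],lipnow())
g=[]
for n in("side","scene"):
    v=bot.snapshot(n); l,e=lipnow(); Q=M@F
    q=proj(v,l+np.array([[0,47,0],[0,-47,0],[-95,-47,0],[-95,47,0],[-173,0,82]])@Q.T)
    im=v["frame"][:,:,::-1].copy(); cv2.polylines(im,[(q[:4]*16).astype(np.int32)],True,(0,255,0),1,shift=4); cv2.circle(im,tuple(q[4].astype(int)),2,(0,0,255),-1)
    x,y=(q.mean(0)-[100,110]).clip(0).astype(int); g.append(cv2.resize(im[y:y+240,x:x+200],(400,480)))
cv2.imwrite("pics/g1.png",np.hstack(g))
plan([(*tcp(pan(-18,-2.5,16.5),PY,.44),6)])
```

```text
[ 442.304 -248.747  191.854] [-0.591  0.491  1.346 -0.196  1.706  1.127] 0.22983295161603257 [ 0.396 -0.603 -2.628] 5.05 (array([ 550.58 , -263.669,   95.823]), array([-0.136,  0.445, -0.004]))
5.6, -0.5, 11.9, 0.001, 0.001, -0.0, 1,
5.6, -0.4, 11.9, 0.001, 0.001, -0.0, 1,
5.6, -0.4, 11.9, 0.001, 0.001, -0.0, 1,
5.6, -0.4, 11.9, 0.001, 0.001, -0.0, 1,
5.6, -0.4, 11.9, 0.001, 0.001, -0.0, 1,
5.6, -0.4, 11.9, 0.001, 0.001, -0.0, 1,
-- [ 442.1 -247.9  112. ] step 13.2
```

View pics/g1.png

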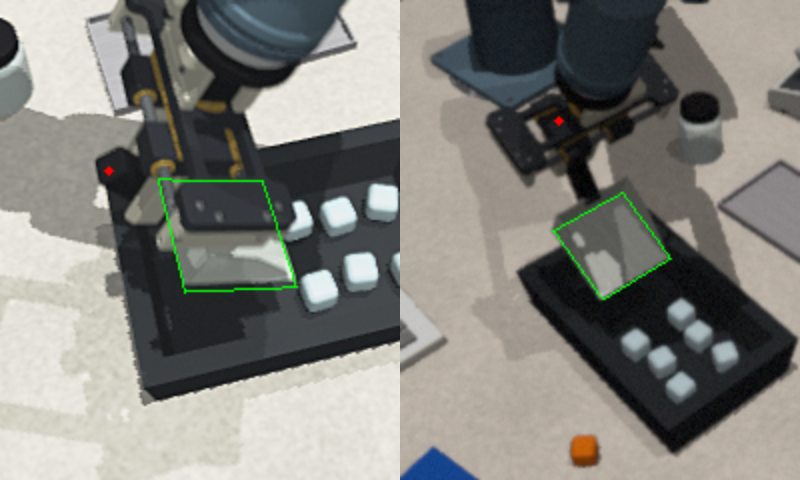

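The projected bowl outline matches the scoop in both views (lip corner at (295,285) in the left panel), so the grasp held. Lowering into the empty half.

>>> apply_moves --motion '[5.6,-0.4,11.9,0,0,0,1,5.6,-0.4,11.9,0,0,0,1,5.6,-0.4,11.9,0,0,0,1,5.6,-0.4,11.9,0,0,0,1,5.6,-0.4,11.9,0,0,0,1,3,-0.4,7,0,0,0,1,1.4,0,3,0,0,0,1,0,0,0,0,0,0,1]'

```text
t: 5.95
eef_pos: [442.1, -245.5, 114.1]
tcp_rot: [-3.031, 0.203, 0.686]
ft_force: [-0.1, 0.8, -1.9]
opening: 0.234
grip_force: 30.0
```

Run:
```python
from h import *
np.set_printoptions(precision=3,suppress=True)
s,p,M=pose(); print(p,s["ft_force"],s["moment"],lipnow()); print((lipnow()[0]-PAN)@RP)
plan([(*tcp(pan(45,-2.5,16),PY,.05),11)])
plan([(*tcp(pan(112,-2.5,16),PY,.05),9)],start=tcp(pan(45,-2.5,16),PY,.05))
```

```text
[ 442.115 -245.532  114.109] [-0.091  0.845 -1.915] [ 0.009 -0.175 -0.058] (array([ 550.419, -260.33 ,   18.091]), array([-0.135,  0.445, -0.003]))
[-18.772   0.088  18.091]
4.9, 0.2, 2.9, 0.0, 0.036, 0.0, 1,
4.8, 0.2, 3.0, 0.0, 0.036, 0.0, 1,
4.7, 0.2, 3.2, 0.0, 0.036, 0.0, 1,
4.6, 0.2, 3.4, 0.0, 0.036, 0.0, 1,
4.4, 0.2, 3.5, 0.0, 0.036, 0.0, 1,
4.3, 0.2, 3.7, 0.0, 0.036, 0.0, 1,
4.2, 0.2, 3.8, 0.0, 0.036, 0.0, 1,
4.0, 0.2, 4.0, 0.0, 0.036, 0.0, 1,
3.9, 0.2, 4.1, 0.0, 0.036, 0.0, 1,
3.7, 0.2, 4.3, 0.0, 0.036, 0.0, 1,
3.6, 0.2, 4.4, 0.0, 0.036, 0.0, 1,
-- [ 476.7 -252.7   62.5] step 5.7
7.4, -0.0, -0.4, 0.0, 0.0, 0.0, 1,
7.4, -0.0, -0.4, 0.0, 0.0, 0.0, 1,
7.4, -0.0, -0.4, 0.0, 0.0, 0.0, 1,
7.4, -0.0, -0.4, 0.0, 0.0, 0.0, 1,
7.4, -0.0, -0.4, 0.0, 0.0, 0.0, 1,
7.4, -0.0, -0.4, 0.0, 0.0, 0.0, 1,
7.4, -0.0, -0.4, 0.0, 0.0, 0.0, 1,
7.4, -0.0, -0.4, 0.0, 0.0, 0.0, 1,
7.4, -0.0, -0.4, 0.0, 0.0, 0.0, 1,
-- [ 543.1 -261.9   62.5] step 7.4
```

>>> apply_moves --motion '[4.9,0.2,2.9,0,0.036,0,1,4.8,0.2,3,0,0.036,0,1,4.7,0.2,3.2,0,0.036,0,1,4.6,0.2,3.4,0,0.036,0,1,4.4,0.2,3.5,0,0.036,0,1,4.3,0.2,3.7,0,0.036,0,1,4.2,0.2,3.8,0,0.036,0,1,4,0.2,4,0,0.036,0,1,3.9,0.2,4.1,0,0.036,0,1,3.7,0.2,4.3,0,0.036,0,1,3.6,0.2,4.4,0,0.036,0,1,0,0,0,0,0,0,1]'

```text
t: 7.15
eef_pos: [476.1, -252.6, 63.3]
tcp_rot: [-3.133, 0.21, 0.076]
ft_force: [-0.5, 0.4, -2.5]
opening: 0.236
grip_force: 30.0
```

Run:
```python
from h import *
np.set_printoptions(precision=3,suppress=True)
s,p,M=pose(); print(p,s["ft_force"],lipnow()[1],(lipnow()[0]-PAN)@RP)
plan([(*tcp(pan(108,-2.5,15.7),PY,.05),9)])
w=bot.snapshot("wrist"); cv2.imwrite("pics/w2.png",w["frame"][:,:,::-1])
```

```text
[ 476.076 -252.592   63.301] [-0.529  0.438 -2.528] [-0.134  0.048 -0.003] [44.443 -2.062 16.961]
7.1, 0.0, -0.2, 0.0, -0.0, 0.0, 1,
7.1, 0.0, -0.2, 0.0, -0.0, 0.0, 1,
7.1, 0.0, -0.2, 0.0, -0.0, 0.0, 1,
7.1, 0.0, -0.2, 0.0, -0.0, 0.0, 1,
7.1, 0.0, -0.2, 0.0, -0.0, 0.0, 1,
7.1, 0.0, -0.2, 0.0, -0.0, 0.0, 1,
7.1, 0.0, -0.2, 0.0, -0.0, 0.0, 1,
7.1, 0.0, -0.2, 0.0, -0.0, 0.0, 1,
7.1, 0.0, -0.2, 0.0, -0.0, 0.0, 1,
-- [ 539.1 -261.4   62.2] step 7.1
```

View pics/w2.png

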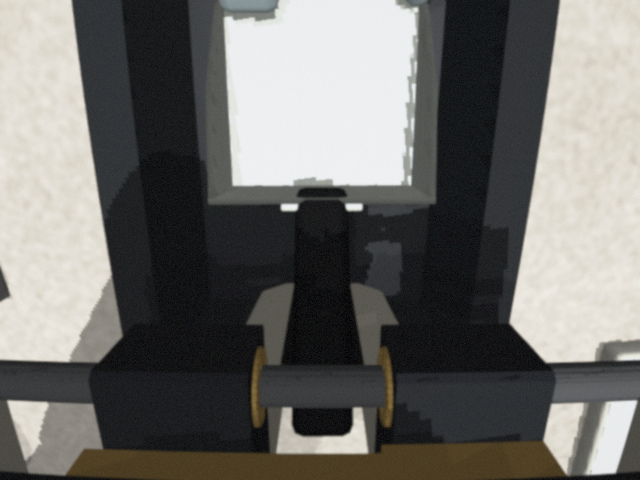

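The wrist view shows the bowl centred in the pan. The first two cubes are just entering the mouth at (248,5) and (415,3). Pushing on towards the far wall.

>>> apply_moves --motion '[7,0,0.2,0,0,0,1,7,0,0,0,0,0,1,7,0,-0.3,0,0,0,1,7,0,-0.3,0,0,0,1,6,0,-0.3,0,0,0,1,5,0,-0.3,0,0,0,1,5,0,-0.3,0,0,0,1,5,0,-0.3,0,0,0,1,4,0,-0.3,0,0,0,1,0,0,0,0,0,0,1]'

```text
t: 8.2
eef_pos: [529.9, -259.9, 62.4]
tcp_rot: [3.134, -0.209, -0.075]
ft_force: [-1.0, -0.3, -2.8]
opening: 0.241
grip_force: 30.0
```

Run:
```python
from h import *
np.set_printoptions(precision=3,suppress=True)
s,p,M=pose(); print(p,s["ft_force"],lipnow()[1],(lipnow()[0]-PAN)@RP,s["t"])
a=bot.snapshot("scene"); b=bot.snapshot("side")
cv2.imwrite("pics/g2.png",np.hstack([crop(a,230,250,120,110,3.5),crop(b,320,290,140,110,2.7)[:385] if 0 else cv2.resize(crop(b,330,285,130,130,3),(380,385))]))
```

```text
[ 529.911 -259.919   62.401] [-0.96  -0.346 -2.767] [-0.134  0.048 -0.003] [98.805 -1.839 16.152] 8.2
```

View pics/g2.png

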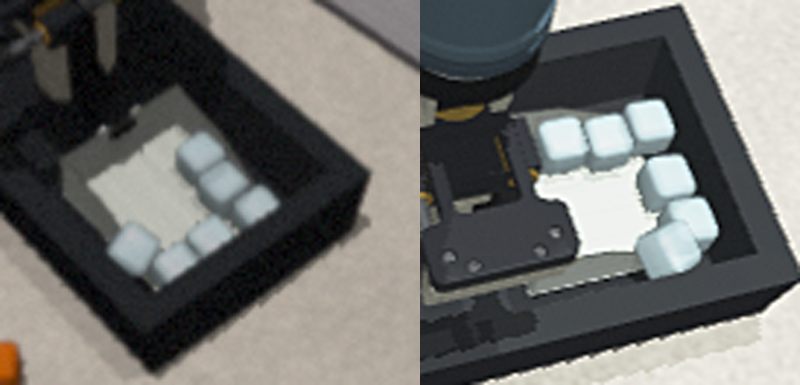

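Three cubes lie along the left side of the bowl. The other three are at the mouth, and one rides on the right side edge at (133,248) in the left panel. I'll shift 7 mm to the right to get under it, then finish the push.

>>> apply_moves --motion '[0,2,0,0,0,0,1,0,3,0,0,0,0,1,0,2,0,0,0,0,1,3,0,0,0,0,0,1,3,0,0,0,0,0,1,3,0,0,0,0,0,1,3,0,0,0,0,0,1,0,0,0,0,0,0,1]'

```text
t: 9.1
eef_pos: [540.8, -268.3, 61.7]
tcp_rot: [-3.134, 0.209, 0.076]
ft_force: [0.0, 0.4, -2.2]
opening: 0.235
grip_force: 30.0
```

Run:
```python
from h import *
np.set_printoptions(precision=3,suppress=True)
s,p,M=pose(); print(p,s["ft_force"],lipnow()[1],(lipnow()[0]-PAN)@RP,s["t"])
a=bot.snapshot("scene"); b=bot.snapshot("side")
cv2.imwrite("pics/g3.png",np.hstack([crop(a,230,250,120,110,3.5),cv2.resize(crop(b,330,285,130,130,3),(380,385))]))
```

```text
[ 540.837 -268.293   61.706] [ 0.035  0.373 -2.219] [-0.133  0.048 -0.003] [110.771  -8.605  15.436] 9.1
```

View pics/g3.png

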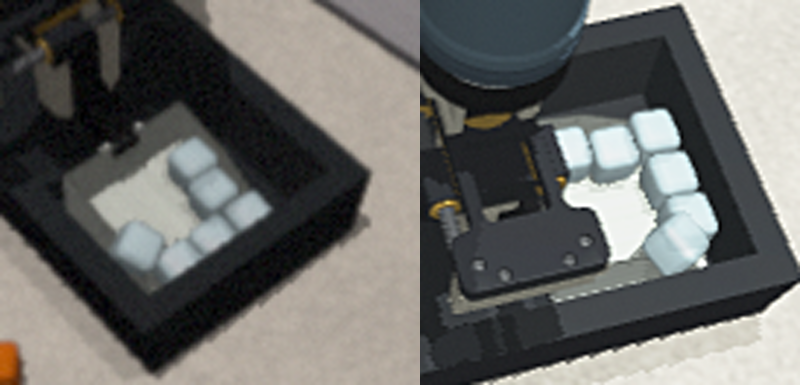

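Five cubes are well inside the bowl and the sixth is at its right edge near (137,247). That was my last view, so from here I'll check by number. Tilting nose-up about the bowl's heel.

Run:
```python
from h import *
l,e=lipnow(); rear=(l-95*(R.from_euler('ZY',e[:2]).as_matrix()[:,0]))
print(rear.round(1))
def k(t,dz): return tcp(rear+[0,0,dz]+95*R.from_euler('ZY',[PY,t]).as_matrix()[:,0],PY,t)
plan([(*k(-.1,0),4),(*k(-.4,20),8)])
plan([(*k(-.4,110),6)],start=k(-.4,20))
```

```text
[ 583.1 -274.    20. ]
-1.3, -0.0, 1.8, 0.001, 0.037, 0.001, 1,
-1.4, -0.0, 1.7, 0.001, 0.037, 0.001, 1,
-1.5, -0.0, 1.7, 0.001, 0.037, 0.001, 1,
-1.5, -0.0, 1.6, 0.001, 0.037, 0.001, 1,
-- [ 534.8 -267.3   54.9] step 2.2
-1.0, 0.0, -0.6, -0.0, 0.037, 0.0, 1,
-0.9, 0.0, -0.6, -0.0, 0.037, 0.0, 1,
-0.9, 0.0, -0.7, -0.0, 0.037, 0.0, 1,
-0.9, 0.0, -0.7, -0.0, 0.037, 0.0, 1,
-0.9, 0.0, -0.7, -0.0, 0.037, 0.0, 1,
-0.8, 0.0, -0.8, -0.0, 0.037, 0.0, 1,
-0.8, 0.0, -0.8, -0.0, 0.037, 0.0, 1,
-0.8, 0.0, -0.8, -0.0, 0.037, 0.0, 1,
-- [ 526.8 -266.2   58.9] step 1.1
5.8, 0.0, -13.8, 0.0, 0.0, 0.0, 1,
5.8, 0.0, -13.8, 0.0, 0.0, 0.0, 1,
5.8, 0.0, -13.8, 0.0, 0.0, 0.0, 1,
5.8, 0.0, -13.8, 0.0, 0.0, 0.0, 1,
5.8, 0.0, -13.8, 0.0, 0.0, 0.0, 1,
5.8, 0.0, -13.8, 0.0, 0.0, 0.0, 1,
-- [ 526.8 -266.2  148.9] step 15.0
```

>>> apply_moves --motion '[-1.3,0,1.8,0,0.037,0,1,-1.4,0,1.7,0,0.037,0,1,-1.5,0,1.7,0,0.037,0,1,-1.5,0,1.6,0,0.037,0,1,-1,0,-0.6,0,0.037,0,1,-0.9,0,-0.6,0,0.037,0,1,-0.9,0,-0.7,0,0.037,0,1,-0.9,0,-0.7,0,0.037,0,1,-0.9,0,-0.7,0,0.037,0,1,-0.8,0,-0.8,0,0.037,0,1,-0.8,0,-0.8,0,0.037,0,1,-0.8,0,-0.8,0,0.037,0,1]'

```text
t: 10.4
eef_pos: [526.5, -266.5, 59.2]
tcp_rot: [3.044, -0.202, 0.612]
ft_force: [0.7, 0.5, -2.3]
opening: 0.234
grip_force: 30.0
```

>>> apply_moves --motion '[0,0,0,0,0,0,1,3,0,-7,0,0,0,1,5.8,0,-13.8,0,0,0,1,5.8,0,-13.8,0,0,0,1,5.8,0,-13.8,0,0,0,1,5.8,0,-13.8,0,0,0,1,5.8,0,-13.8,0,0,0,1,3,0,-7,0,0,0,1,0,0,0,0,0,0,1,0,0,0,0,0,0,1]'

```text
t: 11.4
eef_pos: [526.9, -266.1, 148.8]
tcp_rot: [3.045, -0.202, 0.609]
ft_force: [-0.5, 0.6, -2.9]
opening: 0.235
grip_force: 30.0
```

Run:
```python
from h import *
np.set_printoptions(precision=3,suppress=True)
s,p,M=pose(); l,e=lipnow(); print(p,s["ft_force"],s["moment"],e,(l-PAN)@RP,s["t"],s["joint_positions"])
from cv2 import connectedComponentsWithStats as cc
for n in("scene","side","wrist"):
    v=bot.snapshot(n); np.save(f"pics/{n}_l.npy",v["frame"]); f=v["frame"].astype(int)
    # floor quad of the pan
    q=proj(v,[pan(x,y,15) for x,y in((115,60),(115,-60),(-115,-60),(-115,60))]).astype(np.int32)
    b=proj(v,l+np.array([[0,47,0],[0,-47,0],[-95,-47,0],[-95,47,0]])@(M@F).T).astype(np.int32)
    fl=np.zeros(f.shape[:2],np.uint8); cv2.fillConvexPoly(fl,q,1); bm=fl*0; cv2.fillConvexPoly(bm,b,1)
    br=(f.mean(2)>110)
    print(n,"floor",q.tolist(),"bowl",b.tolist())
    for nm,m in(("panfloor",br&(fl>0)&(bm==0)),("bowl-blueish",(f[:,:,2]-f[:,:,0]>14)&(bm>0))):
        k,_,st,ct=cc(m.astype(np.uint8)); print("  ",nm,[(st[i,4],*ct[i].round(0)) for i in range(1,k) if st[i,4]>15])
```

```text
[ 526.87  -266.062  148.843] [-0.458  0.568 -2.854] [0.156 0.654 0.003] [-0.132 -0.395 -0.003] [103.146  -8.082 166.183] 11.4 [-0.811  0.191  1.885  0.347  0.78   0.68 ]
scene floor [[316, 311], [274, 341], [215, 280], [255, 256]] bowl [[305, 267], [268, 291], [243, 278], [279, 256]]
   panfloor [(np.int32(175), np.float64(254.0), np.float64(264.0)), (np.int32(116), np.float64(275.0), np.float64(322.0))]
   bowl-blueish [(np.int32(53), np.float64(284.0), np.float64(260.0))]
side floor [[406, 315], [431, 376], [298, 409], [284, 343]] bowl [[417, 280], [441, 333], [381, 358], [362, 304]]
   panfloor [(np.int32(111), np.float64(372.0), np.float64(340.0)), (np.int32(77), np.float64(350.0), np.float64(356.0)), (np.int32(262), np.float64(414.0), np.float64(363.0))]
   bowl-blueish [(np.int32(1333), np.float64(385.0), np.float64(312.0))]
wrist floor [[239, 102], [386, 103], [390, 394], [231, 393]] bowl [[221, -21], [428, -20], [417, 186], [231, 186]]
   panfloor [(np.int32(1031), np.float64(270.0), np.float64(196.0)), (np.int32(16), np.float64(318.0), np.float64(187.0)), (np.int32(740), np.float64(363.0), np.float64(197.0)), (np.int32(1139), np.float64(370.0), np.float64(304.0)), (np.int32(1646), np.float64(274.0), np.float64(313.0)), (np.int32(155), np.float64(255.0), np.float64(377.0)), (np.int32(17), np.float64(387.0), np.float64(361.0))]
   bowl-blueish [(np.int32(1218), np.float64(256.0), np.float64(41.0)), (np.int32(1644), np.float64(257.0), np.float64(102.0)), (np.int32(1562), np.float64(320.0), np.float64(160.0)), (np.int32(1619), np.float64(256.0), np.float64(163.0)), (np.int32(1597), np.float64(388.0), np.float64(165.0))]
```

Wrist blobs show 5 separate cubes settled in the bowl: (256,41), (256,102), (256,163), (320,160) and (388,165). One cube stays in the pan, at scene (275,322). Next I'll triangulate the bottle and fit the basin.

Run:
```python
from h import *
np.set_printoptions(precision=1,suppress=True)
V={n:bot.snapshot(n) for n in("scene","side")}
B={}
for n,v in V.items():
    f=v["frame"].astype(int); r,g,b=f[...,0],f[...,1],f[...,2]
    m=((r-b>45)&(r>1.6*g)&(r<190)).astype(np.uint8)
    p=proj(v,[[604,288,150]])[0]; yy,xx=np.mgrid[:480,:640]; m[(abs(xx-p[0])>50)|(abs(yy-p[1])>50)]=0
    ys,xs=np.nonzero(m); B[n]=(xs.mean(),ys.mean()); print(n,p,len(xs),B[n],(xs.min(),xs.max(),ys.min(),ys.max()))
    # cap: dark blob above the brown
    d=((f.max(2)<60)&(abs(xx-xs.mean())<25)&(yy<ys.mean())&(yy>ys.mean()-45)).astype(np.uint8)
    k,_,st,ct=cv2.connectedComponentsWithStats(d); print("  caps",[(st[i].tolist(),ct[i].round(1).tolist()) for i in range(1,k) if st[i,4]>15])
    for z in(130,150,170,190): print("  z",z,ray(v,[B[n]],z)[0])
    # basin rim extents: gray steel profile: print luminance along the row and column through the rim centre
# fit bottle silhouette horizontally using column extents
t=np.linspace(0,2*np.pi,72)
```

```text
scene [412.8 151.4] 331 (np.float64(414.7190332326284), np.float64(151.40785498489427)) (np.int64(403), np.int64(426), np.int64(139), np.int64(174))
  caps [([409, 128, 16, 15, 193], [416.6, 135.2])]
  z 130 [594.3 319.1 130. ]
  z 150 [608.1 291.5 150. ]
  z 170 [621.8 263.9 170. ]
  z 190 [635.6 236.4 190. ]
side [269.9 111.4] 379 (np.float64(270.05013192612137), np.float64(111.82321899736148)) (np.int64(255), np.int64(285), np.int64(96), np.int64(142))
  caps [([258, 81, 20, 20, 325], [267.6, 90.6])]
  z 130 [610.6 313.3 130. ]
  z 150 [603.7 286.3 150. ]
  z 170 [596.7 259.3 170. ]
  z 190 [589.8 232.4 190. ]
```

```bash
cat >> h.py <<'E'
def tri(obs):
    A=np.zeros((3,3));b=np.zeros(3)
    for s,px in obs:
        o=s["world_from_camera"][:3,3]; d=ray(s,[px],0)[0]-o; d/=np.linalg.norm(d); P=np.eye(3)-np.outer(d,d); A+=P;b+=P@o
    x=np.linalg.solve(A,b); return x,[np.round(proj(s,[x])[0]-px,1) for s,px in obs]
E
python3 - <<'E'
from h import *
np.set_printoptions(precision=1,suppress=True)
a,b=bot.snapshot("scene"),bot.snapshot("side")
print("cap",tri([(a,(416.6,135.2)),(b,(267.6,90.6))]))
print("pivot",tri([(a,(342.3,169.4)),(b,(211.2,189.2))]),"tip",tri([(a,(336.9,155.1)),(b,(198.4,180.4))]))
# stirrer silhouettes: edge test of rim circle gradient in both views
from scipy.optimize import minimize
t=np.linspace(0,2*np.pi,180)
G=[]
for s in(a,b):
    g=cv2.GaussianBlur(cv2.cvtColor(s["frame"],cv2.COLOR_RGB2GRAY).astype(np.float32),(0,0),1.2)
    G.append(np.hypot(cv2.Sobel(g,5,1,0),cv2.Sobel(g,5,0,1)))
def f(p,w=(0,1)):
    c=0
    for i in w:
        s=(a,b)[i]
        q=proj(s,np.c_[p[0]+112*np.cos(t),p[1]+112*np.sin(t),np.full(180,141)]).astype(np.float32)
        c-=np.minimum(cv2.remap(G[i],q[:,0],q[:,1],cv2.INTER_LINEAR),80).mean()
    return c
for w in((0,),(1,),(0,1)):
    best=min(((f((x,y),w),x,y) for x in np.arange(590,620,1.) for y in np.arange(275,305,1.)));print("rim",w,best)
E
```

```text
cap (array([604.9, 292.8, 199.7]), [array([-0. ,  0.1]), array([-0. , -0.1])])
pivot (array([431.3, 201.3,  53. ]), [array([-0.,  0.]), array([-0., -0.])]) tip (array([410. , 198.5,  92.9]), [array([-0.4,  0.7]), array([-0.3, -1. ])])
rim (0,) (np.float32(-74.77084), np.float64(602.0), np.float64(284.0))
rim (1,) (np.float32(-66.65694), np.float64(603.0), np.float64(289.0))
rim (0, 1) (np.float32(-139.93106), np.float64(604.0), np.float64(286.0))
```

Basin centre is about (604,288); the bottle triangulates to about (605,291) with its cap at z 200, which fits the known heights. Planning the carry.

```bash
cat >> h.py <<'E'
BAS=np.array([604,288,0.]); D=.25; DV=np.array([np.cos(D),np.sin(D),0])
def dump(r,z,t): return tcp(BAS+r*DV+[0,0,z],D,t)
E
python3 - <<'E'
from h import *
l,e=lipnow(); s,p,M=pose(); l1=l+[0,0,40]; lB=BAS-175*DV+[0,0,206]
def k(f): return tcp(l1+f*(lB-l1),e[0]+f*(D-e[0]),-.395)
plan([(*tcp(l1,e[0],-.395),4),(*k(.08),4),(*k(.92),18),(*k(1),4)])
E
```

```text
3.8, 0.1, -9.2, 0.001, 0.0, 0.0, 1,
3.8, 0.0, -9.2, 0.001, 0.0, 0.0, 1,
3.8, 0.0, -9.2, 0.001, 0.0, 0.0, 1,
3.8, 0.0, -9.2, 0.001, 0.0, 0.0, 1,
-- [ 526.8 -266.2  188.5] step 10.0
-5.6, -8.8, -2.3, 0.003, 0.0, -0.007, 1,
-5.5, -8.8, -2.3, 0.003, 0.0, -0.007, 1,
-5.5, -8.9, -2.3, 0.003, 0.0, -0.007, 1,
-5.4, -8.9, -2.3, 0.003, 0.0, -0.007, 1,
-- [ 507.4 -228.2  188.5] step 10.7
-12.0, -21.0, -5.0, 0.007, 0.0, -0.016, 1,
-11.7, -21.2, -4.9, 0.007, 0.0, -0.016, 1,
-11.3, -21.4, -4.7, 0.007, 0.0, -0.016, 1,
-11.0, -21.6, -4.6, 0.007, 0.0, -0.016, 1,
-10.6, -21.8, -4.4, 0.007, 0.0, -0.016, 1,
-10.3, -22.0, -4.3, 0.007, 0.0, -0.016, 1,
-9.9, -22.2, -4.1, 0.007, 0.0, -0.016, 1,
-9.5, -22.4, -4.0, 0.007, 0.0, -0.016, 1,
-9.2, -22.6, -3.8, 0.007, 0.0, -0.016, 1,
-8.8, -22.8, -3.7, 0.007, 0.0, -0.016, 1,
-8.4, -22.9, -3.5, 0.007, 0.0, -0.016, 1,
-8.0, -23.1, -3.4, 0.007, 0.0, -0.016, 1,
-7.6, -23.2, -3.2, 0.007, 0.0, -0.016, 1,
-7.3, -23.4, -3.0, 0.007, 0.0, -0.016, 1,
-6.9, -23.5, -2.9, 0.007, 0.0, -0.016, 1,
-6.5, -23.7, -2.7, 0.007, 0.0, -0.016, 1,
-6.1, -23.8, -2.6, 0.007, 0.0, -0.016, 1,
-5.7, -23.9, -2.4, 0.007, 0.0, -0.016, 1,
-- [312.3 170.9 188.7] step 24.7
-2.1, -10.3, -0.9, 0.003, -0.0, -0.007, 1,
-2.0, -10.3, -0.8, 0.003, -0.0, -0.007, 1,
-2.0, -10.3, -0.8, 0.003, -0.0, -0.007, 1,
-1.9, -10.3, -0.8, 0.003, -0.0, -0.007, 1,
-- [294.5 209.  188.7] step 10.5
```

Run:
```python
from h import *
l,e=lipnow(); s,p,M=pose(); l1=l+[0,0,40]; lB=BAS-115*DV+[0,0,206]
def k(f): return tcp(l1+f*(lB-l1),e[0]+f*(D-e[0]),-.395)
plan([(*k(.08),4),(*k(.92),18),(*k(1),4)],start=tcp(l1,e[0],-.395))
```

```text
-4.6, -9.2, -1.9, 0.003, 0.0, -0.007, 1,
-4.5, -9.3, -1.9, 0.003, 0.0, -0.007, 1,
-4.4, -9.3, -1.9, 0.003, 0.0, -0.007, 1,
-4.4, -9.3, -1.8, 0.003, 0.0, -0.007, 1,
-- [ 512.  -227.   188.5] step 10.5
-9.6, -21.9, -4.0, 0.007, -0.0, -0.016, 1,
-9.2, -22.1, -3.9, 0.007, -0.0, -0.016, 1,
-8.9, -22.3, -3.7, 0.007, -0.0, -0.016, 1,
-8.5, -22.4, -3.6, 0.007, -0.0, -0.016, 1,
-8.1, -22.6, -3.4, 0.007, -0.0, -0.016, 1,
-7.8, -22.8, -3.2, 0.007, -0.0, -0.016, 1,
-7.4, -22.9, -3.1, 0.007, -0.0, -0.016, 1,
-7.0, -23.0, -2.9, 0.007, -0.0, -0.016, 1,
-6.6, -23.2, -2.8, 0.007, -0.0, -0.016, 1,
-6.2, -23.3, -2.6, 0.007, -0.0, -0.016, 1,
-5.9, -23.4, -2.5, 0.007, -0.0, -0.016, 1,
-5.5, -23.5, -2.3, 0.007, -0.0, -0.016, 1,
-5.1, -23.6, -2.1, 0.007, -0.0, -0.016, 1,
-4.7, -23.7, -2.0, 0.007, -0.0, -0.016, 1,
-4.3, -23.8, -1.8, 0.007, -0.0, -0.016, 1,
-3.9, -23.9, -1.6, 0.007, -0.0, -0.016, 1,
-3.5, -24.0, -1.5, 0.007, -0.0, -0.016, 1,
-3.1, -24.0, -1.3, 0.007, -0.0, -0.016, 1,
-- [365.8 184.5 188.7] step 24.3
-1.0, -10.3, -0.4, 0.003, -0.0, -0.007, 1,
-0.9, -10.3, -0.4, 0.003, -0.0, -0.007, 1,
-0.8, -10.3, -0.4, 0.003, -0.0, -0.007, 1,
-0.8, -10.3, -0.3, 0.003, -0.0, -0.007, 1,
-- [352.6 223.8 188.7] step 10.4
```

>>> apply_moves --motion '[3.8,0,-9.2,0,0,0,1,3.8,0,-9.2,0,0,0,1,3.8,0,-9.2,0,0,0,1,3.8,0,-9.2,0,0,0,1,0,0,0,0,0,0,1]'

```text
t: 12.25
eef_pos: [527.8, -267.0, 191.5]
tcp_rot: [3.042, -0.202, 0.615]
ft_force: [0.4, 0.0, -2.4]
opening: 0.234
grip_force: 30.0
```

>>> apply_moves --motion '[-4.6,-9.2,-1.9,0.003,0,-0.007,1,-4.5,-9.3,-1.9,0.003,0,-0.007,1,-4.4,-9.3,-1.9,0.003,0,-0.007,1,-4.4,-9.3,-1.8,0.003,0,-0.007,1,-9.6,-21.9,-4,0.007,0,-0.016,1,-9.2,-22.1,-3.9,0.007,0,-0.016,1,-8.9,-22.3,-3.7,0.007,0,-0.016,1,-8.5,-22.4,-3.6,0.007,0,-0.016,1,-8.1,-22.6,-3.4,0.007,0,-0.016,1,-7.8,-22.8,-3.2,0.007,0,-0.016,1,-7.4,-22.9,-3.1,0.007,0,-0.016,1,-7,-23,-2.9,0.007,0,-0.016,1]'

```text
t: 13.45
eef_pos: [446.5, -42.3, 188.2]
tcp_rot: [-3.073, -0.058, -0.615]
ft_force: [0.1, 0.5, -0.9]
opening: 0.237
grip_force: 30.0
```

>>> apply_moves --motion '[-6.6,-23.2,-2.8,0.007,0,-0.016,1,-6.2,-23.3,-2.6,0.007,0,-0.016,1,-5.9,-23.4,-2.5,0.007,0,-0.016,1,-5.5,-23.5,-2.3,0.007,0,-0.016,1,-5.1,-23.6,-2.1,0.007,0,-0.016,1,-4.7,-23.7,-2,0.007,0,-0.016,1,-4.3,-23.8,-1.8,0.007,0,-0.016,1,-3.9,-23.9,-1.6,0.007,0,-0.016,1,-3.5,-24,-1.5,0.007,0,-0.016,1,-3.1,-24,-1.3,0.007,0,-0.016,1]'

```text
t: 14.45
eef_pos: [366.3, 186.3, 188.6]
tcp_rot: [-3.02, -0.321, -0.605]
ft_force: [0.9, -0.5, -2.1]
opening: 0.237
grip_force: 30.0
```

>>> apply_moves --motion '[-1,-12.3,-0.4,0.003,0,-0.007,1,-0.9,-10.3,-0.4,0.003,0,-0.007,1,-0.8,-10.3,-0.4,0.003,0,-0.007,1,-0.8,-8.3,-0.3,0.003,0,-0.007,1,0,0,0,0,0,0,1]'

```text
t: 14.95
eef_pos: [353.9, 225.3, 188.7]
tcp_rot: [-3.009, -0.367, -0.602]
ft_force: [0.4, -0.2, -1.4]
opening: 0.233
grip_force: 30.0
```

```bash
cat >> h.py <<'E'
def bowlcheck():
    s,p,M=pose(); l,e=lipnow(); v=bot.snapshot("wrist"); f=v["frame"].astype(int)
    b=proj(v,l+np.array([[0,47,0],[0,-47,0],[-95,-47,0],[-95,47,0]])@(M@F).T).astype(np.int32)
    m=np.zeros((480,640),np.uint8); cv2.fillConvexPoly(m,b,1); m&=((f[...,2]-f[...,0]>14)).astype(np.uint8)
    k,_,st,ct=cv2.connectedComponentsWithStats(m); print("bowl",[(int(st[i,4]),*ct[i].astype(int).tolist()) for i in range(1,k) if st[i,4]>150])
E
python3 - <<'E'
from h import *
np.set_printoptions(precision=3,suppress=True)
s,p,M=pose(); l,e=lipnow(); print(p,e,l-BAS,s["t"],s["joint_positions"]); bowlcheck()
plan([(*dump(-76,200,-.39),4),(*dump(-76,156,-.05),8)])
plan([(*dump(-76,150,.2),6),(*dump(-76,140,.7),12)],start=dump(-76,156,-.05))
E
```

```text
[353.947 225.301 188.745] [ 0.242 -0.395  0.004] [-109.852  -27.9    206.092] 14.95 [ 0.325 -0.196  2.159 -0.04   0.784  1.676]
bowl [(1943, 247, 33), (2106, 251, 98), (2170, 315, 157), (2333, 251, 160), (2073, 386, 162)]
8.0, 0.1, 4.8, -0.0, -0.001, -0.002, 1,
8.0, 0.1, 4.8, -0.0, -0.001, -0.002, 1,
8.0, 0.1, 4.8, -0.0, -0.001, -0.002, 1,
8.0, 0.1, 4.8, -0.0, -0.001, -0.002, 1,
-- [390.3 233.4 183.4] step 9.4
0.6, 0.0, -0.5, -0.0, -0.043, -0.0, 1,
0.5, 0.0, -0.5, -0.0, -0.043, -0.0, 1,
0.5, 0.0, -0.5, -0.0, -0.043, -0.0, 1,
0.5, 0.0, -0.5, -0.0, -0.043, -0.0, 1,
0.5, 0.0, -0.6, -0.0, -0.043, -0.0, 1,
0.5, 0.0, -0.6, -0.0, -0.043, -0.0, 1,
0.4, 0.0, -0.6, -0.0, -0.043, -0.0, 1,
0.4, 0.0, -0.6, -0.0, -0.043, -0.0, 1,
-- [393.  234.1 188.6] step 0.7
2.3, 0.0, -4.6, 0.0, -0.042, -0.0, 1,
2.1, 0.0, -4.7, 0.0, -0.042, -0.0, 1,
1.9, 0.0, -4.7, 0.0, -0.042, -0.0, 1,
1.7, 0.0, -4.8, 0.0, -0.042, -0.0, 1,
1.5, 0.0, -4.9, 0.0, -0.042, -0.0, 1,
1.3, 0.0, -4.9, 0.0, -0.042, -0.0, 1,
-- [405.  237.2 216.6] step 5.1
3.2, 0.0, -4.4, 0.0, -0.042, -0.0, 1,
3.0, 0.0, -4.5, 0.0, -0.042, -0.0, 1,
2.8, 0.0, -4.6, 0.0, -0.042, -0.0, 1,
2.6, 0.0, -4.7, 0.0, -0.042, -0.0, 1,
2.4, 0.0, -4.8, 0.0, -0.042, -0.0, 1,
2.2, 0.0, -4.9, 0.0, -0.042, -0.0, 1,
2.0, 0.0, -5.0, 0.0, -0.042, -0.0, 1,
1.8, 0.0, -5.1, 0.0, -0.042, -0.0, 1,
1.6, 0.0, -5.2, 0.0, -0.042, -0.0, 1,
1.4, 0.0, -5.2, 0.0, -0.042, -0.0, 1,
1.1, 0.0, -5.3, 0.0, -0.042, -0.0, 1,
0.9, 0.0, -5.3, 0.0, -0.042, -0.0, 1,
-- [451.3 249.  260.5] step 5.4
```

All five cubes are still aboard. Advancing over the basin and levelling, then pouring gently.

>>> apply_moves --motion '[8,0,4.8,0,0,0,1,8,0,4.8,0,0,0,1,8,0,4.8,0,0,0,1,8,0,4.8,0,0,0,1,0.6,0,-0.5,0,-0.043,0,1,0.5,0,-0.5,0,-0.043,0,1,0.5,0,-0.5,0,-0.043,0,1,0.5,0,-0.5,0,-0.043,0,1,0.5,0,-0.6,0,-0.043,0,1,0.5,0,-0.6,0,-0.043,0,1,0.4,0,-0.6,0,-0.043,0,1,0.4,0,-0.6,0,-0.043,0,1]'

```text
t: 16.2
eef_pos: [394.6, 234.0, 188.6]
tcp_rot: [-3.109, -0.377, -0.078]
ft_force: [-0.2, -0.6, -1.8]
opening: 0.241
grip_force: 30.0
```

Run:
```python
from h import *
np.set_printoptions(precision=3,suppress=True)
s,p,M=pose(); l,e=lipnow(); print(p,e,(l-BAS)@R.from_euler('z',D).as_matrix(),s["t"],s["joint_positions"]); bowlcheck()
```

```text
[394.552 234.018 188.559] [ 0.241 -0.05   0.003] [-74.485  -1.643 156.039] 16.2 [0.291 0.085 1.827 0.    1.179 1.621]
bowl [(1201, 248, 33), (1443, 251, 97), (1376, 316, 154), (769, 262, 148), (1345, 384, 161), (437, 240, 179)]
```

>>> apply_moves --motion '[2.3,0,-4.6,0,-0.042,0,1,2.1,0,-4.7,0,-0.042,0,1,1.9,0,-4.7,0,-0.042,0,1,1.7,0,-4.8,0,-0.042,0,1,1.5,0,-4.9,0,-0.042,0,1,1.3,0,-4.9,0,-0.042,0,1,0,0,0,0,0,0,1,0,0,0,0,0,0,1,0,0,0,0,0,0,1,0,0,0,0,0,0,1]'

```text
t: 17.25
eef_pos: [405.0, 236.8, 216.8]
tcp_rot: [3.082, 0.375, -0.31]
ft_force: [-0.3, -0.4, -0.9]
opening: 0.239
grip_force: 30.0
```

>>> apply_moves --motion '[3.2,0,-4.4,0,-0.042,0,1,3,0,-4.5,0,-0.042,0,1,2.8,0,-4.6,0,-0.042,0,1,2.6,0,-4.7,0,-0.042,0,1,2.4,0,-4.8,0,-0.042,0,1,2.2,0,-4.9,0,-0.042,0,1,2,0,-5,0,-0.042,0,1,1.8,0,-5.1,0,-0.042,0,1,1.6,0,-5.2,0,-0.042,0,1,1.4,0,-5.2,0,-0.042,0,1,1.1,0,-5.3,0,-0.042,0,1,0.9,0,-5.3,0,-0.042,0,1]'

```text
t: 18.45
eef_pos: [452.2, 248.4, 260.7]
tcp_rot: [2.855, 0.349, -1.049]
ft_force: [0.5, -0.5, -1.6]
opening: 0.234
grip_force: 30.0
```

```bash
cat >> h.py <<'E'
def ice():
    for n in("scene","side"):
        v=bot.snapshot(n); f=v["frame"].astype(int); m=((f[...,2]-f[...,0]>10)&(f.mean(2)>90)).astype(np.uint8)
        k,_,st,ct=cv2.connectedComponentsWithStats(m); print(n,[(int(st[i,4]),*ct[i].astype(int).tolist()) for i in range(1,k) if 25<st[i,4]<2500])
E
python3 - <<'E'
from h import *
np.set_printoptions(precision=3,suppress=True)
s,p,M=pose(); l,e=lipnow(); print(p,e,(l-BAS)@R.from_euler('z',D).as_matrix(),s["t"],s["joint_positions"]); bowlcheck(); ice()
E
```

```text
[452.23  248.417 260.744] [0.244 0.704 0.004] [-75.769  -1.103 139.935] 18.45 [0.271 0.649 1.033 0.025 2.163 1.605]
bowl []
scene [(136, 393, 156), (52, 395, 169), (131, 275, 321), (170, 126, 398), (45, 205, 391)]
side [(71, 252, 115), (200, 253, 133), (71, 240, 139), (46, 271, 144), (80, 514, 299), (45, 501, 299), (27, 532, 300), (218, 556, 317), (28, 525, 310), (291, 413, 363)]
```

Bowl is empty, and pan ice count is one. Returning the scoop to the tray.

Run:
```python
from h import *
T=lambda z:(np.array([534,7.,z]),R.from_euler('z',-.012).as_matrix()@F)
plan([(*dump(-90,190,.35),6),(*dump(-110,200,0),5),(*T(170),12),(*T(52),6),(*T(43.2),3)])
```

```text
-8.2, -0.1, 3.5, -0.001, 0.059, -0.001, 1,
-8.4, -0.1, 3.1, -0.001, 0.059, -0.001, 1,
-8.5, -0.1, 2.6, -0.001, 0.059, -0.001, 1,
-8.7, -0.1, 2.0, -0.001, 0.059, -0.001, 1,
-8.8, -0.1, 1.5, -0.001, 0.059, -0.001, 1,
-8.9, -0.1, 1.0, -0.001, 0.059, -0.001, 1,
-- [402.5 236.6 275.2] step 8.9
-5.5, -0.0, 9.6, -0.0, 0.07, -0.0, 1,
-6.1, -0.0, 9.2, -0.0, 0.07, -0.0, 1,
-6.7, -0.0, 8.7, -0.0, 0.07, -0.0, 1,
-7.3, -0.0, 8.2, -0.0, 0.07, -0.0, 1,
-7.9, -0.0, 7.7, -0.0, 0.07, -0.0, 1,
-- [361.8 226.1 239.6] step 11.0
9.4, 21.2, 5.8, 0.0, -0.0, 0.022, 1,
9.8, 21.0, 5.8, 0.0, -0.0, 0.022, 1,
10.3, 20.8, 5.8, 0.0, -0.0, 0.022, 1,
10.8, 20.6, 5.8, 0.0, -0.0, 0.022, 1,
11.2, 20.3, 5.8, 0.0, -0.0, 0.022, 1,
11.6, 20.1, 5.8, 0.0, -0.0, 0.022, 1,
12.1, 19.8, 5.8, 0.0, -0.0, 0.022, 1,
12.5, 19.6, 5.8, 0.0, -0.0, 0.022, 1,
12.9, 19.3, 5.8, 0.0, -0.0, 0.022, 1,
13.4, 19.0, 5.8, 0.0, -0.0, 0.022, 1,
13.8, 18.7, 5.8, 0.0, -0.0, 0.022, 1,
14.2, 18.4, 5.8, 0.0, -0.0, 0.022, 1,
-- [534.   7. 170.] step 23.9
0.0, -0.0, 19.7, 0.0, -0.0, 0.0, 1,
0.0, -0.0, 19.7, 0.0, -0.0, 0.0, 1,
0.0, -0.0, 19.7, 0.0, -0.0, 0.0, 1,
0.0, -0.0, 19.7, 0.0, -0.0, 0.0, 1,
0.0, -0.0, 19.7, 0.0, -0.0, 0.0, 1,
0.0, -0.0, 19.7, 0.0, -0.0, 0.0, 1,
-- [534.   7.  52.] step 19.7
0.0, -0.0, 2.9, 0.0, -0.0, 0.0, 1,
0.0, -0.0, 2.9, 0.0, -0.0, 0.0, 1,
0.0, -0.0, 2.9, 0.0, -0.0, 0.0, 1,
-- [534.    7.   43.2] step 2.9
```

>>> apply_moves --motion '[-8.2,0,3.5,0,0.059,0,1,-8.4,0,3.1,0,0.059,0,1,-8.5,0,2.6,0,0.059,0,1,-8.7,0,2,0,0.059,0,1,-8.8,0,1.5,0,0.059,0,1,-8.9,0,1,0,0.059,0,1,-5.5,0,9.6,0,0.07,0,1,-6.1,0,9.2,0,0.07,0,1,-6.7,0,8.7,0,0.07,0,1,-7.3,0,8.2,0,0.07,0,1,-7.9,0,7.7,0,0.07,0,1]'

```text
t: 19.7
eef_pos: [360.3, 225.8, 240.8]
tcp_rot: [-3.115, -0.379, -0.007]
ft_force: [0.4, -0.6, -2.0]
opening: 0.237
grip_force: 30.0
```

>>> apply_moves --motion '[9.4,21.2,5.8,0,0,0.022,1,9.8,21,5.8,0,0,0.022,1,10.3,20.8,5.8,0,0,0.022,1,10.8,20.6,5.8,0,0,0.022,1,11.2,20.3,5.8,0,0,0.022,1,11.6,20.1,5.8,0,0,0.022,1,12.1,19.8,5.8,0,0,0.022,1,12.5,19.6,5.8,0,0,0.022,1,12.9,19.3,5.8,0,0,0.022,1,13.4,19,5.8,0,0,0.022,1,13.8,18.7,5.8,0,0,0.022,1,14.2,18.4,5.8,0,0,0.022,1]'

```text
t: 20.9
eef_pos: [531.3, 5.0, 170.6]
tcp_rot: [-3.139, 0.036, -0.001]
ft_force: [0.5, 0.1, -1.4]
opening: 0.23
grip_force: 30.0
```

Run:
```python
from h import *
np.set_printoptions(precision=3,suppress=True)
s,p,M=pose(); print(p,lipnow()[1],s["t"]); ice()
T=lambda z:(np.array([534,7.,z]),R.from_euler('z',-.012).as_matrix()@F)
plan([(*T(52),6)])
```

```text
[531.307   5.025 170.554] [-0.023 -0.001  0.002] 20.9
scene [(33, 305, 10), (249, 333, 13), (52, 230, 154), (192, 393, 160), (146, 184, 173), (139, 275, 322), (282, 143, 403), (34, 189, 439)]
side [(26, 390, 129), (98, 239, 136), (26, 482, 269), (1255, 532, 308), (289, 413, 363)]
0.3, -0.5, 19.6, -0.0, -0.0, -0.002, 1,
0.3, -0.5, 19.6, -0.0, -0.0, -0.002, 1,
0.3, -0.5, 19.6, -0.0, -0.0, -0.002, 1,
0.3, -0.5, 19.6, -0.0, -0.0, -0.002, 1,
0.3, -0.5, 19.6, -0.0, -0.0, -0.002, 1,
0.3, -0.6, 19.6, -0.0, -0.0, -0.002, 1,
-- [534.   7.  52.] step 19.7
```

>>> apply_moves --motion '[0.4,-0.4,19.6,0,0,-0.002,1,0.4,-0.4,19.6,0,0,-0.002,1,0.4,-0.4,19.6,0,0,-0.002,1,0.4,-0.4,19.6,0,0,-0.002,1,0.4,-0.4,19.6,0,0,-0.002,1,0.6,0,19.6,0,0,0,1,0,0,3,0,0,0,1,0,0,3,0,0,0,1,0,0,2.5,0,0,0,1,0,0,0,0,0,0,1]'

```text
t: 22.0
eef_pos: [534.4, 7.9, 44.9]
tcp_rot: [-3.139, 0.019, -0.001]
ft_force: [0.7, 0.6, -1.5]
opening: 0.237
grip_force: 30.0
```

Run:
```python
from h import *
s,p,M=pose(); print(p.round(1),lipnow()[1].round(3),s["ft_force"].round(2),s["moment"].round(3),s["t"])
```

```text
[534.4   7.9  44.9] [-0.012 -0.     0.003] [ 0.65  0.58 -1.55] [0.028 0.173 0.06 ] 22.0
```

>>> apply_moves --motion '[0,0,1,0,0,0,1,0,0,1,0,0,0,1,0,0,0,0,0,0,1]'

```text
t: 22.3
eef_pos: [534.3, 7.8, 42.6]
tcp_rot: [-3.139, 0.019, 0.0]
ft_force: [-0.7, 0.4, 3.2]
opening: 0.231
grip_force: 30.0
```

>>> apply_moves --motion '[0,0,0,0,0,0,0.6,0,0,0,0,0,0,0.5,0,0,0,0,0,0,0.4,0,0,0,0,0,0,0.3,0,0,0,0,0,0,0.3,0,0,0,0,0,0,0.3,0,0,-10,0,0,0,0.3,0,0,-30,0,0,0,0.3,0,0,-45,0,0,0,0.3,0,0,-45,0,0,0,0.3]'

```text
t: 23.3
eef_pos: [533.5, 7.6, 173.8]
tcp_rot: [-3.139, 0.019, 0.003]
ft_force: [1.4, 0.0, -0.1]
opening: 0.7
grip_force: 0.0
```

Run:
```python
from h import *
np.set_printoptions(precision=1,suppress=True)
s,p,M=pose(); print(p,s["t"],s["opening"],s["joint_positions"].round(2)); w=bot.snapshot("wrist")
# compare with the start: bright bowl floor blob
f=w["frame"].astype(int); q=proj(w,[[674+x,y+4,5.5] for x,y in((6,60),(6,-60),(-120,-60),(-120,60))]).astype(np.int32); print(q.tolist())
m=np.zeros((480,640),np.uint8); cv2.fillConvexPoly(m,q,1); b=(m&(f.mean(2)>150)).astype(np.uint8)
k,_,st,ct=cv2.connectedComponentsWithStats(b); print([(st[i].tolist(),ray(w,[ct[i]],5.5)[0]) for i in range(1,k) if st[i,4]>300])
d=(f.max(2)<40).astype(np.uint8); k,_,st,ct=cv2.connectedComponentsWithStats(d); print([(st[i].tolist(),ct[i].round(0).tolist()) for i in range(1,k) if st[i,4]>500])
ice()
```

```text
[533.5   7.6 173.8] 23.3 0.6995321516199798 [-0.2  0.3  1.6  0.   1.2  1.4]
[[246, 30], [405, 28], [400, 193], [254, 195]]
[([256, 28, 150, 164, 17497], array([631.9,   0.9,   5.5])), ([256, 171, 46, 23, 583], array([564.1,  45.1,   5.5]))]
[([0, 0, 640, 480, 61288], [350.0, 335.0]), ([305, 161, 34, 134, 4015], [322.0, 230.0]), ([276, 404, 68, 50, 2837], [310.0, 431.0]), ([493, 471, 147, 9, 647], [589.0, 477.0])]
scene [(29, 311, 9), (225, 335, 7), (41, 230, 155), (191, 393, 160), (144, 185, 173), (135, 275, 322), (280, 144, 403), (32, 182, 447)]
side [(126, 240, 136), (1119, 532, 308), (292, 413, 363)]
```

The scoop is down and released: contact force was felt, and the handle blob is at the same pixels as before the grasp. Next I'll hover with the wrist camera over the basin to count cubes, closing the fingers on the way.

Run:
```python
from h import *
s,p,M=pose(); plan([(p+[0,20,110],M,4),(np.array([528,268,300.]),R.from_euler('z',.15).as_matrix()@F,8)])
```

```text
0.1, -5.0, -27.5, 0.0, 0.0, 0.0, 1,
0.1, -5.0, -27.5, 0.0, 0.0, 0.0, 1,
0.1, -5.0, -27.5, 0.0, 0.0, 0.0, 1,
0.1, -5.0, -27.5, 0.0, 0.0, 0.0, 1,
-- [536.6  27.1 286.3] step 28.0
-1.4, -30.1, -1.7, -0.0, -0.001, -0.02, 1,
-0.8, -30.1, -1.7, -0.0, -0.001, -0.02, 1,
-0.2, -30.1, -1.7, -0.0, -0.001, -0.02, 1,
0.4, -30.1, -1.7, -0.0, -0.001, -0.02, 1,
1.0, -30.1, -1.7, -0.0, -0.001, -0.02, 1,
1.6, -30.1, -1.7, -0.0, -0.001, -0.02, 1,
2.2, -30.0, -1.7, -0.0, -0.001, -0.02, 1,
2.8, -30.0, -1.7, -0.0, -0.001, -0.02, 1,
-- [528. 268. 300.] step 30.2
```

>>> apply_moves --motion '[0,-5,-27.5,0,0,0,1,0,-5,-27.5,0,0,0,1,0,-5,-27.5,0,0,0,1,0,-5,-27.5,0,0,0,1,-1.4,-30,-1.7,0,0,-0.02,1,-0.8,-30,-1.7,0,0,-0.02,1,-0.2,-30,-1.7,0,0,-0.02,1,0.4,-30,-1.7,0,0,-0.02,1,1,-30,-1.7,0,0,-0.02,1,1.6,-30,-1.7,0,0,-0.02,1,2.2,-30,-1.7,0,0,-0.02,1,2.8,-30,-1.7,0,0,-0.02,1]'

```text
t: 24.65
eef_pos: [525.4, 268.4, 295.1]
tcp_rot: [-3.131, -0.233, 0.005]
ft_force: [1.2, 0.4, 0.0]
opening: 0.008
grip_force: 0.0
```

Run:
```python
from h import *
np.set_printoptions(precision=1,suppress=True)
w=bot.snapshot("wrist"); np.save("pics/bas.npy",w["frame"]); f=w["frame"].astype(int)
print("centre px",proj(w,[[604,288,97],[605,291,212]]))
print("lum",f[...,:].mean((0,1)))
for th in(6,10,14,20):
    m=((f[...,2]-f[...,0]>th)&(f.mean(2)>80)).astype(np.uint8); m=cv2.morphologyEx(m,cv2.MORPH_OPEN,np.ones((5,5)))
    k,_,st,ct=cv2.connectedComponentsWithStats(m)
    print(th,[(st[i].tolist(),(ray(w,[ct[i]],97)[0]-BAS)[:2].round(0).tolist()) for i in range(1,k) if st[i,4]>100])
```

```text
centre px [[314.3 119. ]
 [305.6 114.2]]
lum [135.3 132.  125.7]
6 [([212, 112, 39, 38, 881], [-20.0, 70.0]), ([347, 127, 38, 38, 699], [-15.0, -47.0]), ([264, 157, 67, 64, 2151], [-59.0, 8.0])]
10 [([213, 112, 37, 37, 596], [-21.0, 70.0]), ([349, 129, 17, 18, 135], [-10.0, -38.0]), ([266, 157, 21, 30, 278], [-52.0, 29.0]), ([280, 163, 45, 57, 955], [-64.0, 5.0])]
14 []
20 []
```

Run:
```python
from h import *
f=np.load("pics/bas.npy").astype(int)
for th in(3,6):
    m=((f[...,2]-f[...,0]>th)&(f.mean(2)>80)).astype(np.uint8); m=cv2.morphologyEx(m,cv2.MORPH_OPEN,np.ones((3,3)))
    cs,_=cv2.findContours(m,cv2.RETR_EXTERNAL,cv2.CHAIN_APPROX_NONE)
    print(th,[(cv2.boundingRect(c),cv2.contourArea(c),cv2.contourArea(cv2.convexHull(c)),tuple(np.round(cv2.minAreaRect(c)[1]))) for c in cs if cv2.contourArea(c)>150])
k=cv2.morphologyEx(m,cv2.MORPH_ERODE,np.ones((7,7))); n,_,st,ct=cv2.connectedComponentsWithStats(k); print([(st[i].tolist()) for i in range(1,n)])
RS=R.from_euler('z',.15).as_matrix(); PV=np.array([433,201,0.])
T=lambda x,z:(PV+RS@[x,0,0]+[0,0,z],RS@F)
plan([(*T(-66,295),6),(*T(-66,140),5),(*T(-66,87),3)])
```

```text
3 [((263, 156, 69, 66), 2657.5, 3292.0, (np.float64(69.0), np.float64(64.0))), ((346, 126, 41, 39), 1024.0, 1064.0, (np.float64(35.0), np.float64(34.0))), ((210, 111, 42, 39), 1074.0, 1117.5, (np.float64(36.0), np.float64(36.0)))]
6 [((264, 157, 67, 64), 2127.5, 3104.0, (np.float64(63.0), np.float64(66.0))), ((347, 127, 38, 38), 935.5, 963.0, (np.float64(33.0), np.float64(33.0))), ((211, 112, 40, 38), 987.5, 1020.0, (np.float64(34.0), np.float64(34.0)))]
[[231, 115, 17, 22, 44], [215, 122, 28, 24, 188], [365, 130, 4, 2, 6], [357, 137, 1, 1, 1], [350, 144, 2, 4, 5], [359, 156, 1, 1, 1], [273, 160, 1, 1, 1], [268, 162, 54, 43, 523], [326, 163, 2, 19, 30], [282, 191, 23, 27, 184], [305, 209, 3, 3, 4]]
-27.9, 9.5, 0.1, -0.001, 0.0, 0.0, 1,
-27.9, 9.5, 0.0, -0.001, 0.0, 0.0, 1,
-27.9, 9.5, 0.0, -0.001, 0.0, 0.0, 1,
-27.9, 9.5, 0.0, -0.001, 0.0, 0.0, 1,
-27.9, 9.5, 0.0, -0.001, 0.0, 0.0, 1,
-27.9, 9.5, 0.0, -0.001, 0.0, 0.0, 1,
-- [367.7 191.1 295. ] step 29.5
-0.0, 0.0, 31.0, -0.0, 0.0, -0.0, 1,
-0.0, 0.0, 31.0, -0.0, 0.0, -0.0, 1,
-0.0, 0.0, 31.0, -0.0, 0.0, -0.0, 1,
-0.0, 0.0, 31.0, -0.0, 0.0, -0.0, 1,
-0.0, -0.0, 31.0, -0.0, 0.0, -0.0, 1,
-- [367.7 191.1 140. ] step 31.0
-0.0, -0.0, 17.7, 0.0, 0.0, -0.0, 1,
-0.0, -0.0, 17.7, 0.0, 0.0, -0.0, 1,
-0.0, -0.0, 17.7, 0.0, 0.0, -0.0, 1,
-- [367.7 191.1  87. ] step 17.7
```

Basin blobs: two single cubes (about 1050 px each) and a cluster of 2657 px (three cubes), so five in total. Now the toggle.

>>> apply_moves --motion '[-28,9.5,0,0,0,0,1,-28,9.5,0,0,0,0,1,-28,9.5,0,0,0,0,1,-28,9.5,0,0,0,0,1,-28,9.5,0,0,0,0,1,-28,9.5,0,0,0,0,1,0,0,31,0,0,0,1,0,0,31,0,0,0,1,0,0,31,0,0,0,1,0,0,31,0,0,0,1,0,0,31,0,0,0,1,0,0,0,0,0,0,1]'

```text
t: 25.9
eef_pos: [364.3, 185.7, 137.4]
tcp_rot: [-3.131, -0.231, 0.017]
ft_force: [0.4, 0.5, 0.1]
opening: 0.004
grip_force: 0.0
```

Run:
```python
from h import *
RS=R.from_euler('z',.15).as_matrix(); PV=np.array([433,201,0.])
s,p,M=pose(); print(((p-PV)@RS).round(1),p.round(1),s["ft_force"].round(1),R.from_matrix(M@F).as_euler('ZYX').round(3),s["t"])
w=bot.snapshot("wrist"); off=np.array([-27.4,0,98.8]); print("pred tip px",proj(w,[PV+RS@off,PV+RS@[0,0,57]]))
f=w["frame"].astype(int); q=proj(w,[PV+RS@off])[0].astype(int)
print(f[q[1]-40:q[1]+41:8,max(q[0]-48,0):q[0]+49:6].mean(2).astype(int))
```

```text
[-70.2  -4.8 137.4] [364.3 185.7 137.4] [0.4 0.5 0.1] [0.147 0.01  0.002] 25.9
pred tip px [[314.012382   192.58449824]
 [315.10283645 134.01185151]]
[[ 73  74  72  74  71  89  99 118 123 145 141  73  73  71  76  75 119]
 [ 72  72  73  72  74  46 115 131 135 115  74  72  72  73  74  76 130]
 [ 71  73  73  73  71  43 114 133 134 116  68  70  72  71  74  75 137]
 [ 70  71  73  72  68  46 136 161 161 125  63  73  77  70  74  73 176]
 [ 71  70  70  73  72  74 149 173 175 140  35  73  71  72  73  71 183]
 [ 44  47  44  45  43  40  93 126 133  62  30  52  75  74  74  72 198]
 [138 135 136 138 138 135 136 135 106 109 126 138 187 208 219 169 197]
 [128 131 129 130 128 130 130 131 127 128 130 126 130 131 127 129 129]
 [111 106  99 111 102 105 113  99 111 105 105 189 185 187 182 187 200]
 [116 119 123 123 123 123 128 117 121 125 125 213 211 211 204 213 215]
 [126 120 130 129 125 128 125 123 128 129 129 205 214 211 207 211 213]]
```

The bat shows in the wrist picture at columns 302–322, with its tip near row 192; the prediction was (314,192). Lowering, then pushing forward.

>>> apply_moves --motion '[0,-4,17,0,0,0,1,0,0,17,0,0,0,1,0,0,16,0,0,0,1,10,0,0,0,0,0,1,10,0,0,0,0,0,1,8,0,0,0,0,0,1,5,0,0,0,0,0,1,5,0,0,0,0,0,1,5,0,0,0,0,0,1,3,0,0,0,0,0,1,3,0,0,0,0,0,1,0,0,0,0,0,0,1]'

```text
t: 27.15
eef_pos: [416.7, 198.0, 91.3]
tcp_rot: [-3.13, -0.231, 0.0]
ft_force: [0.7, 0.9, -0.7]
opening: 0.006
grip_force: 0.0
```

```bash
cat >> h.py <<'E'
RS=R.from_euler('z',.15).as_matrix(); PV=np.array([433,201,0.])
def sw():
    s,p,M=pose(); print(((p-PV)@RS).round(1),(s["ft_force"]@RS).round(1),s["t"])
E
python3 -c "
from h import *
sw()"
```

```text
[-16.6  -0.5  91.3] [ 0.8  0.8 -0.7] 27.15
```

>>> apply_moves --motion '[2,0,0,0,0,0,1,2,0,0,0,0,0,1,2,0,0,0,0,0,1,2,0,0,0,0,0,1,0,0,0,0,0,0,1]'

```text
t: 27.65
eef_pos: [424.4, 199.2, 91.3]
tcp_rot: [-3.13, -0.231, 0.001]
ft_force: [-0.1, 0.1, -0.2]
opening: 0.005
grip_force: 0.0
```

```bash
python3 -c "
from h import *
sw()
a=bot.snapshot('scene');b=bot.snapshot('side')
for v in(a,b): print([proj(v,[PV+RS@[x,0,57+z]])[0].round(0).tolist() for x,z in((-27.4,41.8),(10.9,48.8),(0,0))])
"
```

```text
[-8.8 -0.5 91.3] [-0.1  0.1 -0.2] 27.65
[[335.0, 154.0], [347.0, 156.0], [343.0, 169.0]]
[[196.0, 178.0], [212.0, 169.0], [212.0, 188.0]]
```

>>> apply_moves --motion '[-10,0,0,0,0,0,1,-20,0,0,0,0,0,1,-25,0,0,0,0,0,1,-6,0,-20,0,0,0,1,0,0,-26,0,0,0,1,0,0,0,0,0,0,1]'

```text
t: 28.35
eef_pos: [364.8, 190.5, 140.0]
tcp_rot: [-3.129, -0.232, -0.007]
ft_force: [1.3, 0.4, -0.4]
opening: 0.005
grip_force: 0.0
```

Run:
```python
from h import *
sw(); w=bot.snapshot("wrist"); f=w["frame"].mean(2).astype(int)
off=PV+RS@[-27.4,0,98.8]; on=PV+RS@[10.9,0,105.8]; pv=PV+[0,0,57]
q=proj(w,[off,on,pv]).astype(int); print(q.tolist())
r=np.arange(70,215,8); print(np.c_[r,f[r][:,280:352:6]])
for n in("side","scene"):
    v=bot.snapshot(n); g=v["frame"].mean(2).astype(int); q=proj(v,[off,on,pv]).astype(int); print(n,[int(g[y-1:y+2,x-1:x+2].mean()) for x,y in q])
    o=cv2.imread(f"pics/{n}0.png").mean(2); print("  start",[int(o[y-1:y+2,x-1:x+2].mean()) for x,y in q])
```

```text
[-69.   -0.2 140. ] [ 1.3  0.2 -0.4] 28.35
[[323, 195], [323, 117], [323, 138]]
[[ 70  79  83  89  86  85  85  88  87  86  87  86  87]
 [ 78  80  80  86  84  83  83  84  84  84  86  85  83]
 [ 86  79  82  82  84  86  82  84  83  81  82  84  81]
 [ 94  80  81  81  81  83  79  84  83  83  81  85  82]
 [102  79  80  82  77  82  79  83  79  82  83  80  84]
 [110  81  79  78  80  81 103 148 156 121  81  80  84]
 [118  78  79  75  76  96 146 177 189 159 158  87  83]
 [126  77  78  78 157 107 122 153 164 135 150 177  78]
 [134  77  74  74 178 115  60  78  82  71  83 174  91]
 [142  77  78  78 172 113  85  67  73  74  76 174  81]
 [150  72  77  76  85 175 101  76  72  72 153 143  75]
 [158  70  76  74  75  77 146 174 170 166  82  75  76]
 [166  72  74  75  75  78  73  76  73  75  75  75  76]
 [174  76  75  75  74  76  69  74  72  75  74  77  77]
 [182  73  75  76  74  74  73  70  71  76  74  74  74]
 [190  73  70  71  70  51  62  50  43  70  73  75  71]
 [198 104 100  84  98  96  83  94  94  81 118 157 144]
 [206 137 138 136 137 136 137 140 140 136 143 156 138]
 [214 123 125 123 124 124 124 126 126 127 127 188 126]]
side [72, 100, 89]
  start [113, 23, 106]
scene [153, 104, 53]
  start [156, 51, 71]
```

The switch is on: the bat tip is now at rows 110–126, where "on" was predicted (117), and its off place is empty. Final check of the bottle and bystanders, then hand in.

Run:
```python
from h import *
a,b=bot.snapshot("scene"),bot.snapshot("side")
for n,v in(("scene",a),("side",b)):
    o=cv2.imread(f"pics/{n}0.png")[:,:,::-1]; f=v["frame"]
    for nm,P in(("jar_a",[380,12,44]),("jar_b",[814,29,44]),("dropper",[816,-72,50])):
        x,y=proj(v,[P])[0].astype(int); d=np.abs(f[y-22:y+22,x-14:x+14].astype(int)-o[y-22:y+22,x-14:x+14]).mean(); print(n,nm,round(d,1))
    g=f.max(2); p=(416.6,135.2) if n=="scene" else (267.6,90.6); x,y=map(int,p); m=(g[y-15:y+16,x-15:x+16]<60).astype(np.uint8); k,_,st,ct=cv2.connectedComponentsWithStats(m); i=1+st[1:,4].argmax(); print("cap was",p,"now",(ct[i]+[x-15,y-15]).round(1),st[i,4])
ice()
```

```text
scene jar_a 14.5
scene jar_b 3.5
scene dropper 3.2
cap was (416.6, 135.2) now [416.6 135.2] 198
side jar_a 4.0
side jar_b 1.3
side dropper 1.2
cap was (267.6, 90.6) now [267.7  90.6] 333
scene [(184, 393, 159), (133, 275, 321), (166, 123, 400), (38, 209, 394)]
side [(453, 248, 131), (46, 271, 144), (990, 532, 308), (292, 413, 363)]
```

```bash
python3 -c "
from cell import bot
print(bot.sign_off())"
```

```text
the job is handed in; nothing more can be done
None
```

Handed in at about 29 s: by image measurement five cubes are in the basin and one is still in the pan, the bottle has not moved, the scoop lies flat on its tray, and the stirrer switch is on; the judge's result was not shown to me.

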